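Set up a print sample beside its grey reference for a colour check

TASK

Set up a colour check: first take the grey reference out of the sloping rack and stand it upright in the slot of the grey-marked stand, then stand the colour print sample in the slot of the colour-marked stand, both fully home with their printed faces towards the light bar. Finally turn only the outer ring of the light control until its red line meets the red line on the box, without turning the inner knob, and let go. Leave the blank panel in the rack and everything else where it is.

Things in the scene. Friction and masses are not known exactly. Their poses are not given: they have to be found in the camera images.
- sample: Colour print sample: rigid foam board panel 10 thick (x), 70 wide (y), 110 tall (z), about 60 g; white, front face printed with six colour squares over a blue-green field. Origin: centre of its lower end; z runs up the panel, +x out of its front face. It starts leaning in the rack, front face looking up and away from the robot.
- sample_face (a point): Middle of the sample's printed front face (5 in +x and 55 up from its origin).
- reference: Grey reference: rigid foam board panel 10 thick (x), 70 wide (y), 110 tall (z), about 60 g; dark grey, front face with four bands from black (top) to light grey. Origin: centre of its lower end; z runs up the panel, +x out of its front face. It starts leaning in the rack, front face looking up and away from the robot.
- reference_face (a point): Middle of the reference's banded front face (5 in +x and 55 up from its origin).
- blank: Blank panel: rigid foam board panel 10 thick (x), 70 wide (y), 110 tall (z), about 60 g; plain white, no print. Stays in the rack. Origin: centre of its lower end; z runs up the panel, +x out of its front face. It starts leaning in the rack, front face looking up and away from the robot.
- rack: Grey rack fixed to the table, 120 (x) x 262 (y): 3 bays 85 apart along y hold the panels in any order. They lean 30 degrees off vertical, tops to the rack's -x side (robot side), feet 26 above the table. A foot sits in a groove 14 deep, 2.5 play in thickness, so it comes out along its slope; the backrest ends 58 up the panel, the upper 52 is free on both faces. Origin: centre of underside.
- booth: Grey viewing-booth floor plate fixed to the table, 150 (x) x 250 (y) x 6 thick, with a light bar 46 high along its +x edge (65 to 83 in +x from the origin). Carries the two stands side by side along y. Origin: on the underside, 10 towards -x of the plate's centre.
- stand_colour: Black fixed stand marked with six colour squares on its +x top edge and +x side: 70 (x) x 98 (y) x 42 high, one slot in the top centre, 13.5 (x) x 78 (y) and 30 deep, mouth chamfered 3. Origin: centre of the underside, on the booth plate (6 above the table); its top is 48 above the table.
- stand_colour_floor (a point): Centre of the slot's floor in the colour-marked stand (12 above its underside, 18 above the table); axes as the stand: x across the slot towards the marked side and the light bar, y along the slot.
- stand_grey: The same stand marked with four grey steps, from light to dark, instead of colours. Origin: centre of the underside.
- stand_grey_floor (a point): Centre of the slot's floor in the grey-marked stand (12 above its underside, 18 above the table); axes as the stand: x across the slot towards the marked side and the light bar, y along the slot.
- control: White light-control box fixed to the table, 80 x 80 x 30 high, with a red line on its top at its +x edge. On top, two concentric knobs with a vertical axis through its centre. Origin: centre of the underside.
- outer_ring (a joint): Angle of the black outer ring (brightness), rad: 0 when the red line on the ring stands at the red line on the box, negative when it must still turn clockwise seen from above; range -1.7 to 1.7. Stays where left; friction about 0.05 N m.
- outer_ring_top (a point): On the axis, at the height of the outer ring's top face, 63 above the table. The ring is plain round, 50 in diameter, from 33 to 63 above the table (box top at 30).
- inner_knob (a joint): Angle of the silver inner knob (light colour), rad: 22 diameter, standing above the ring from 64 to 80 above the table. Turns freely by itself, friction about 0.015 N m.
- inner_knob_mark (a point): Tip of the black line on the inner knob's top, 10 from the axis.
- squeegee: Orange plastic squeegee with grey felt edge lying flat, 66 x 100 x 8. Bystander. Origin: underside.
- brush: Small cleaning brush lying flat, 150 long. Bystander. Origin: underside.
- tape: Roll of blue tape lying flat, 90 across, 24 high. Bystander. Origin: underside.
- vinyl_roll: Short red vinyl roll standing upright, 60 across, 130 high. Bystander. Origin: underside.
- cleaner: Amber cleaner bottle, 56 across, 150 high. Bystander. Origin: underside.
- cartridge: Black and cyan ink cartridge, 50 x 130 x 60 high. Bystander. Origin: underside.
Not all that is in view belongs to the job. What is shaped like the sample but pink, purple or yellow is not meant.

How it is judged (in metres and radians):
On the way, in this order (a step that is already met when the one before it is completed fails the run):
1. the grey reference stands fully home and released in the grey-marked stand (horizontal distance between reference and stand_grey_floor below 0.009 m and z of reference in the frame of stand_grey_floor below 0.005 m and angle between reference's own z axis and vertical below 0.17 rad and x of reference_face in the frame of stand_grey_floor above 0 m and linear speed of reference below 0.02 m/s and contact force between the fingers and reference below 0.1 N), for 0.2 s.
2. the colour sample stands fully home and released in the colour-marked stand (horizontal distance between sample and stand_colour_floor below 0.009 m and z of sample in the frame of stand_colour_floor below 0.005 m and angle between sample's own z axis and vertical below 0.17 rad and x of sample_face in the frame of stand_colour_floor above 0 m and linear speed of sample below 0.02 m/s and contact force between the fingers and sample below 0.1 N), for 0.2 s.
3. the outer ring's red line is at the box's red line (value of joint outer_ring between -0.12 and 0.12 rad), for 0.2 s.
At the end, for the whole second after the job is handed in: Each panel in its matching stand: foot within 9 mm of the slot centre and 5 mm of its floor, tilt under 0.17 rad, front towards the light bar, released, at rest; outer ring within 0.12 rad of its mark, at rest and released (all of step 1 and all of step 2 and all of step 3 and velocity of joint outer_ring between -0.05 and 0.05 rad/s and contact force between the fingers and control below 0.1 N); the robot touches nothing.
It fails at once if the inner knob is turned along (its mark moves more than 2 mm) (distance of inner_knob_mark from where it was at the start of the episode above 0.002 m).
It fails at once if the blank panel is shifted by more than 15 mm (distance of blank from where it was at the start of the episode above 0.015 m).
It fails at once if another thing on the table is moved by more than 20 mm (distance of any of squeegee, brush, tape, vinyl_roll, cleaner, cartridge from where it was at the start of the episode above 0.02 m).
It also fails if it takes over 72 s, if anything falls off the work surface, if the arm or the gripper's body presses on something with over 40 N, if the wrist force passes 120 N, or if a joint passes its speed limit or range.

ROBOT

A 6-joint arm with a two-finger parallel gripper is mounted at the origin on the work surface. World frame = base frame: x ahead of the robot, y to its left, z up, the work surface at z = 0. Lengths are in mm, angles in degrees, forces in N, time in s.
With the tool pointing down it reaches from about 300 to 850 mm from the base axis. Payload 4.2 kg.
Tool frame: the origin (TCP) lies on the front face of the gripper's body, between the roots of the fingers; the fingertips stand 78 mm ahead of it and the grasp point (between the pads) lies 60 mm ahead of it; x points along the fingers, y is the direction in which the jaws open and shut, and the axes are right-handed (so a half turn about x gives the same grasp; the last joint's range is limited). The gripper opens to 91 mm and grips with 3 to 60 N. Pads are 32 mm wide; open, the fingers measure 118 mm over their backs; the gripper's body (76 mm by 178 mm) begins 60 mm behind the grasp point.
Start: joints at [-76.948, 18.312, 89.639, -0, 72.044, -1.146], TCP at [141.032, -557.445, 292.276] pointing down, gripper open.
Joint ranges: [-177.97, 177.97], [-48.28, 115.42], [12.27, 149.76], [-77.06, 257.06], [2.81, 150.46], [-146.56, 146.56]. Speed limits (degrees/s): [147.25, 147.25, 180, 180, 180, 180].

INTERFACE

Orientations are given as [roll, pitch, yaw] about the fixed x, y, z axes, in that order (R = Rz(yaw) Ry(pitch) Rx(roll)).
In Python, from workcell import status, viewer, env gives the robot as it stands. The module is installed in compiled form; this text tells all that it offers.
- The arm moves only by the tool move_arm, never from a script. Its argument "moves" is a list of rows, each a list of 3 entries, a list of its own where there are three numbers: the shift along the tool's x, y, z in cm, then the turn about the tool's x in rad, then the gripper's target within -1 to 1 (fully open at 1, half-way at 0, shut at -1). A call has 1 to 20 rows; each row is the pose to reach, as a shift and turn from the pose commanded when the call began, along the tool's axes at that moment; what a row does not reach only later rows make up. A row lasts 1/8 s, in which the tool goes at most 62.5 mm and 10.7 degrees, less where a joint would pass 70% of its speed; a pose out of reach is approached as far as the arm can. A call with a gripper value outside its range is refused whole. The fingers move at their own pace and stop on an object; "force" is the grip in N (left out, the last holds). Time passes only in rows, so rows that repeat a pose let the fingers close. It gives the time, the measured TCP pose, the force and the opening at its end, in the units of the state.
- status.state(): the state, without advancing time (a new reading comes with each control period).
- viewer.grab_frame(name): name is "scene" or "side" or "wrist"; returns the picture (384x512x3 uint8, red, green, blue); there is no depth.
- viewer.get_calibration(name): a dict with "camera_matrix" (3x3 intrinsics, pixels), "D" ([k1, k2, p1, p2, k3] as OpenCV has them; the pictures are not rectified), "eye" and "rotation" of the camera in the world. Camera axes: x right, y down, z forward; pixel columns grow to the right and rows downward; lengths in mm; the calibration is good to about 2 mm. A picture is of the moment at which its call begins: read the wrist's pose just before it. get_calibration takes no time and is no camera call; for the wrist camera it gives the pose at the moment of the call.
- env.job_done(): hands the job in, once; it reports no verdict.
The state is a dict: "time_s": time; "qpos": joint angles; "qvel": joint speeds; "effort": joint torques, N m; "ee_pos": TCP position; "ee_rot": TCP orientation; "force": force on the tool from outside, world axes, zero at the start; "torque": the same for the moment, N m; "gripper_width": finger opening in mm.
Only numpy, scipy, OpenCV 4.12 (cv2) and the standard library are available. Lean on these libraries where they do the work, as an engineer would, in place of code of your own. Each camera call takes 0.05 s, during which the arm holds its last target.

## Working session

There is one attempt and no reset: what is moved stays moved. The work goes in short steps, Python scripts to look and compute and a tool call to move; the robot and the scene stay as the last step left them, time stands still between calls to the robot, and variables do not carry over. Pictures are saved under pics/ and viewed, and the job is handed in when it is done.

Besides the shell and the picture viewer there is one more tool, called after "Request:" as name([rows], argument=value, ...), one row to a line, values as JSON. move_arm: Moves the arm, as the interface text tells. Its arguments: {"type":"object","properties":{"moves":{"type":"array","items":{"type":"array"}},"force":{"type":"number"}},"required":["moves"]}

```bash
mkdir -p pics; cat > h.py <<'E'
import numpy as np, cv2
from workcell import status, viewer, env
E
python3 - <<'E'
from h import *
print(status.state())
for n in ["scene","side","wrist"]:
    c=viewer.get_calibration(n); print(n,{k:np.round(np.array(v),3).tolist() for k,v in c.items()})
    im=viewer.grab_frame(n); cv2.imwrite(f"pics/{n}0.png",im[:,:,::-1])
E
```

```text
{'time_s': 0.0, 'qpos': array([-7.69477673e+01,  1.83528275e+01,  8.97054907e+01, -1.11303767e-03,
        7.20429063e+01, -1.14643951e+00]), 'qvel': array([ 0.04442455,  0.07873555,  0.05474839,  0.02413015, -0.05783738,
        0.07755314]), 'effort': array([ 2.32754908e-03, -4.12457907e+01, -2.31973797e+01,  7.27470894e-02,
        4.58024908e-02, -1.36932877e-04]), 'ee_pos': array([ 140.95003562, -557.09227266,  291.41445861]), 'ee_rot': array([-90.5474848 ,  89.89877003, 103.65153154]), 'force': array([-0.71932523,  0.09033239,  0.36101429]), 'torque': array([-0.06089941,  0.02221874, -0.03543057]), 'gripper_width': 91.24254964977251}
scene {'camera_matrix': [[392.584, 0.0, 256.206], [0.0, 392.584, 190.44], [0.0, 0.0, 1.0]], 'D': [-0.113, 0.0, 0.0, 0.0, 0.0], 'eye': [1027.976, -354.171, 997.625], 'rotation': [-148.825, 0.263, 57.218]}
side {'camera_matrix': [[384.609, 0.0, 252.408], [0.0, 384.609, 197.289], [0.0, 0.0, 1.0]], 'D': [-0.09, 0.0, 0.0, 0.0, 0.0], 'eye': [96.483, 802.898, 740.407], 'rotation': [-125.206, -1.022, -150.462]}
wrist {'camera_matrix': [[330.064, 0.0, 257.679], [0.0, 330.064, 195.842], [0.0, 0.0, 1.0]], 'D': [-0.016, 0.0, 0.0, 0.0, 0.0], 'eye': [223.205, -535.434, 383.433], 'rotation': [162.916, 0.112, -75.81]}
```

View pics/scene0.png

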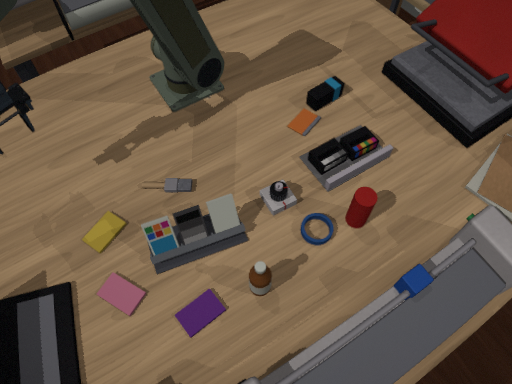

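View pics/side0.png

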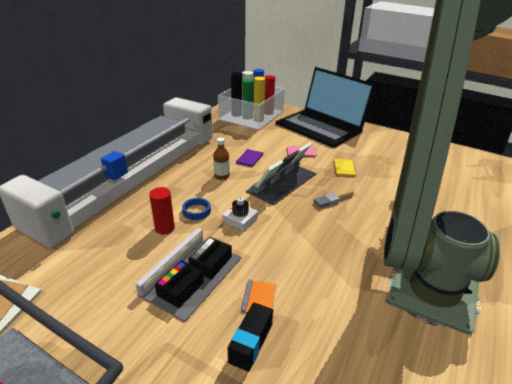

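View pics/wrist0.png

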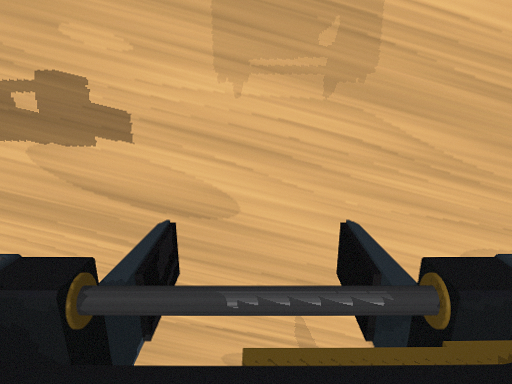

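The scene view shows the rack with the sample at left (160,237), the dark reference in the middle (190,222) and the blank at right (223,213). The control is at (279,192), and the booth with its grey and colour stands at (327,155) and (358,142). Next I'll work out coarse positions.

```bash
cat >> h.py <<'E'
from scipy.spatial.transform import Rotation as Rn
def ray(cal,px):
    K=np.array(cal["camera_matrix"],float);D=np.array(cal["D"],float)
    p=cv2.undistortPoints(np.array(px,float).reshape(-1,1,2),K,D).reshape(-1,2)
    R=Rn.from_euler('xyz',cal["rotation"],degrees=True).as_matrix()
    d=np.c_[p,np.ones(len(p))]@R.T
    return np.array(cal["eye"],float),d
def onz(cal,px,z):
    e,d=ray(cal,px); z=np.broadcast_to(z,len(d))
    t=(z-e[2])/d[:,2]; return e+d*t[:,None]
def proj(cal,P):
    R=Rn.from_euler('xyz',cal["rotation"],degrees=True).as_matrix()
    rv=cv2.Rodrigues(R.T)[0]; t=-R.T@np.array(cal["eye"],float)
    return cv2.projectPoints(np.array(P,float).reshape(-1,1,3),rv,t,np.array(cal["camera_matrix"],float),np.array(cal["D"],float))[0].reshape(-1,2)
def tri(c1,p1,c2,p2):
    e1,d1=ray(c1,[p1]);e2,d2=ray(c2,[p2]);A=np.c_[d1[0],-d2[0]]
    s=np.linalg.lstsq(A,e2-e1,rcond=None)[0];a=e1+s[0]*d1[0];b=e2+s[1]*d2[0]
    return (a+b)/2,np.linalg.norm(a-b)
E
python3 - <<'E'
from h import *
c=viewer.get_calibration("scene")
P=onz(c,[(160,237),(190,222),(223,213),(279,192),(327,155),(358,142),(154,269),(245,238),(360,205),(262,280),(317,229)],[80,80,80,63,48,48,0,0,70,70,20])
print(P.round())
im=cv2.imread("pics/scene0.png")
cv2.imwrite("pics/s_rack.png",cv2.resize(im[170:290,120:300],None,fx=4.4,fy=4.4,interpolation=cv2.INTER_CUBIC))
# tool axes
s=status.state();print(Rn.from_euler('xyz',s['ee_rot'],degrees=True).as_matrix().round(3))
w=viewer.get_calibration("wrist");print(Rn.from_euler('xyz',w['rotation'],degrees=True).as_matrix().round(3))
E
```

```text
[[ 542. -341.   80.]
 [ 546. -255.   80.]
 [ 570. -169.   80.]
 [ 589.   -1.   63.]
 [ 554.  199.   48.]
 [ 566.  311.   48.]
 [ 576. -395.    0.]
 [ 631. -141.    0.]
 [ 746.  158.   70.]
 [ 776. -180.   70.]
 [ 724.   36.   20.]]
[[-0.     0.245 -0.969]
 [ 0.001 -0.969 -0.245]
 [-1.    -0.001 -0.   ]]
[[ 0.245 -0.927 -0.285]
 [-0.969 -0.235 -0.07 ]
 [-0.002  0.294 -0.956]]
```

View pics/s_rack.png

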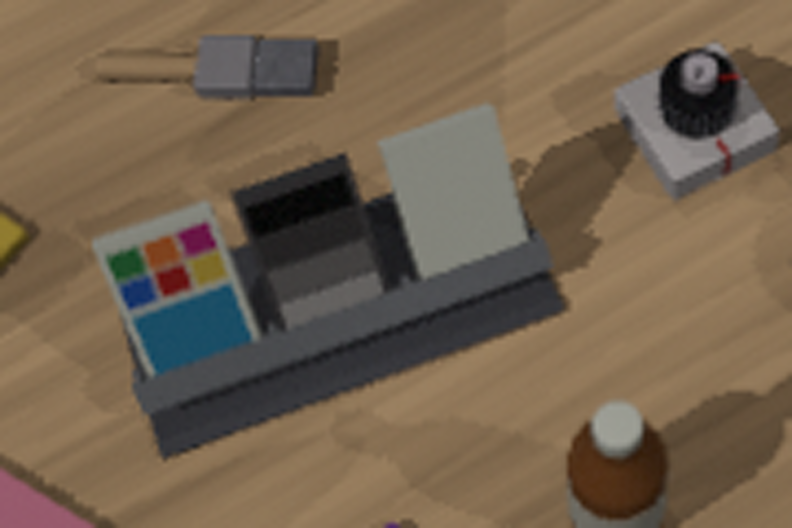

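```bash
cat >> h.py <<'E'
def cmd(target, yaw_y=None, src=None):
    """target TCP world, yaw_y = desired angle (deg) of tool y in world; shift in cm + turn rad"""
    s=status.state(); R=Rn.from_euler('xyz',s['ee_rot'],degrees=True).as_matrix()
    p=np.array(s['ee_pos']); sh=R.T@(np.array(target)-p)/10
    cur=np.degrees(np.arctan2(R[1,1],R[0,1])); t=0
    if yaw_y is not None: t=-np.radians((yaw_y-cur+180)%360-180)
    print("shift cm",sh.round(2),"turn",round(float(t),3),"cur",p.round(1),"yaw_y",round(float(cur),2),"j6",s['qpos'][5].round(1),"t",round(s['time_s'],2))
def snap(name,fn):
    c=viewer.get_calibration(name);im=viewer.grab_frame(name)
    cv2.imwrite("pics/%s.png"%fn,im[:,:,::-1]);import pickle;pickle.dump(c,open("pics/%s.pkl"%fn,"wb"));return c,im
def load(fn):
    import pickle;return pickle.load(open("pics/%s.pkl"%fn,"rb")),cv2.imread("pics/%s.png"%fn)
E
python3 -c "
from h import *
cmd((536,-350,330),-12.2)"
```

```text
shift cm [ -3.82 -10.4  -43.38] turn -1.11 cur [ 141.  -557.2  291.6] yaw_y -75.8 j6 -1.1 t 0.15
```

Request:
move_arm([
  [[-3.8,-10.4,-43.4],-1.11,0.3],
  [[-3.8,-10.4,-43.4],-1.11,0.3],
  [[-3.8,-10.4,-43.4],-1.11,0.3],
  [[-3.8,-10.4,-43.4],-1.11,0.3],
  [[-3.8,-10.4,-43.4],-1.11,0.3],
  [[-3.8,-10.4,-43.4],-1.11,0.3],
  [[-3.8,-10.4,-43.4],-1.11,0.3],
  [[-3.8,-10.4,-43.4],-1.11,0.3],
  [[-3.8,-10.4,-43.4],-1.11,0.3],
  [[-3.8,-10.4,-43.4],-1.11,0.3],
  [[-3.8,-10.4,-43.4],-1.11,0.3],
])

```text
time_s: 1.52
ee_pos: [535.0, -351.1, 330.4]
ee_rot: [-44.6, 90.0, -146.9]
force: [-0.0, -0.3, -0.3]
gripper_width: 59.4
```

```bash
python3 -c "
from h import *
c,im=snap('wrist','w1'); print(c['eye']); cmd((536,-350,330),-12.2)
cv2.imwrite('pics/w1b.png',cv2.resize(im[:,:,::-1],None,fx=1.5625,fy=1.5625))"
```

```text
[ 553.79968015 -267.89220583  422.28812388]
shift cm [ 0.04  0.06 -0.12] turn -0.002 cur [ 535.1 -351.   330.4] yaw_y -12.31 j6 -22.0 t 1.57
```

View pics/w1b.png

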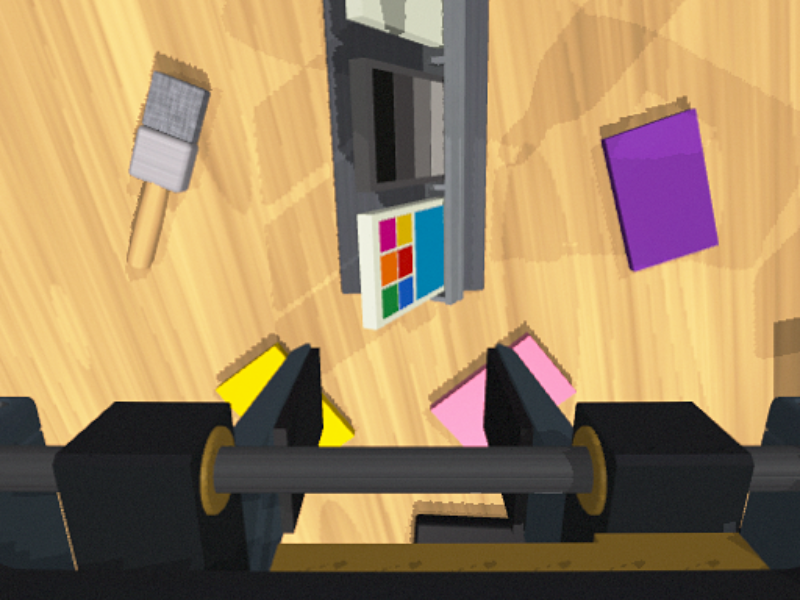

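```bash
python3 -c "
from h import *
c,im=load('w1')
cv2.imwrite('pics/w1c.png',cv2.resize(im[0:215,195:325],None,fx=2.79*1.3,fy=2.79,interpolation=cv2.INTER_CUBIC) if 0 else cv2.resize(im[20:215,195:325],None,fx=3,fy=3,interpolation=cv2.INTER_CUBIC))"
```

```text
(no output)
```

View pics/w1c.png

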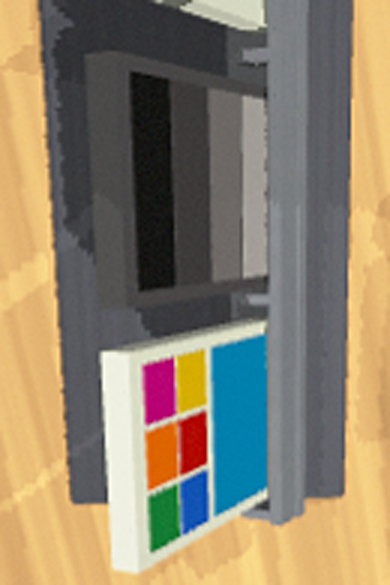

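```bash
python3 -c "
from h import *
c,im=load('w1')
k=np.clip(im[30:130,215:290].astype(float)*2.2-60,0,255).astype('uint8')
cv2.imwrite('pics/w1d.png',cv2.resize(k,None,fx=6,fy=6,interpolation=cv2.INTER_CUBIC))
f=lambda L:[(195+x/3,20+y/3) for x,y in L]
S=onz(c,f([(104,352),(112,570),(133,350),(137,568)]),[118.8,118.8,123.8,123.8]);print(S.round(1))
print(np.linalg.norm(S[0]-S[1]),np.linalg.norm(S[2]-S[3]),np.linalg.norm(S[0]-S[2]))
for a,b in((0,1),(2,3)):d=S[a]-S[b];print(np.degrees(np.arctan2(-d[0],d[1])))
B=onz(c,f([(72,502),(45,60),(344,496),(352,60)]),0);print(B.round(1))
for a,b in((1,0),(3,2)):d=B[a]-B[b];print('base',np.degrees(np.arctan2(-d[0],d[1])),np.linalg.norm(B[0]-B[2]))
"
```

```text
[[ 520.9 -299.1  118.8]
 [ 506.8 -368.   118.8]
 [ 530.1 -299.9  123.8]
 [ 515.5 -367.4  123.8]]
70.32798229751518 69.07748193136138 10.459984999701893
-11.629693481303528
-12.1980073953151
[[ 478.6 -372.4    0. ]
 [ 512.4 -196.2    0. ]
 [ 596.7 -395.4    0. ]
 [ 629.7 -221.8    0. ]]
base -10.878908849541874 120.3621839062991
base -10.758404705155208 120.3621839062991
```

View pics/w1d.png

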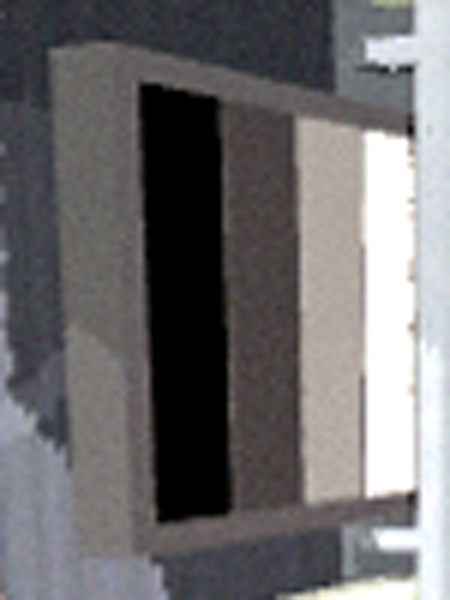

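```bash
python3 -c "
from h import *
c,im=load('w1')
f=lambda L:[(215+x/6,30+y/6) for x,y in L]
S=onz(c,f([(52,48),(76,552),(118,42),(135,552)]),[118.8,118.8,123.8,123.8]);print(S.round(1))
print(np.linalg.norm(S[0]-S[1]),np.linalg.norm(S[2]-S[3]),np.linalg.norm(S[0]-S[2]))
for a,b in((0,1),(2,3)):d=S[a]-S[b];print(np.degrees(np.arctan2(-d[0],d[1])))
print('mid',S.mean(0))
"
```

```text
[[ 535.7 -217.3  118.8]
 [ 522.4 -285.4  118.8]
 [ 545.1 -219.4  123.8]
 [ 531.5 -287.   123.8]]
69.38155991055191 68.98409133082312 10.813981309285666
-11.020424777821127
-11.371839877580182
mid [ 533.65826139 -252.27295962  121.3       ]
```

```bash
python3 -c "
from h import *
cmd((538.6,-253.3,215),-11.2);cmd((538.6,-253.3,185),-11.2)"
```

```text
shift cm [11.54 -1.74 -9.63] turn -0.019 cur [ 535.1 -351.   330.4] yaw_y -12.31 j6 -22.0 t 1.57
shift cm [14.54 -1.74 -9.63] turn -0.019 cur [ 535.1 -351.   330.4] yaw_y -12.31 j6 -22.0 t 1.57
```

Request:
move_arm([
  [[4,-1.7,-9.6],-0.02,0.0],
  [[4,-1.7,-9.6],-0.02,0.0],
  [[10,-1.7,-9.6],-0.02,0.0],
  [[14.5,-1.7,-9.6],-0.02,0.0],
  [[14.5,-1.7,-9.6],-0.02,0.0],
  [[14.5,-1.7,-9.6],-0.02,0.0],
  [[14.5,-1.7,-9.6],-0.02,0.0],
], force=12)

```text
time_s: 2.45
ee_pos: [541.0, -253.6, 187.8]
ee_rot: [73.9, 89.7, -27.2]
force: [-0.4, 1.0, 0.8]
gripper_width: 45.8
```

```bash
python3 -c "
from h import *
c,im=snap('wrist','w2');cmd((538.6,-253.3,185),-11.2)
cv2.imwrite('pics/w2b.png',cv2.resize(im[:,:,::-1],None,fx=1.5625,fy=1.5625))"
```

```text
shift cm [ 0.25 -0.22  0.03] turn 0.002 cur [ 540.8 -253.5  187.5] yaw_y -11.08 j6 -15.1 t 2.5
```

View pics/w2b.png

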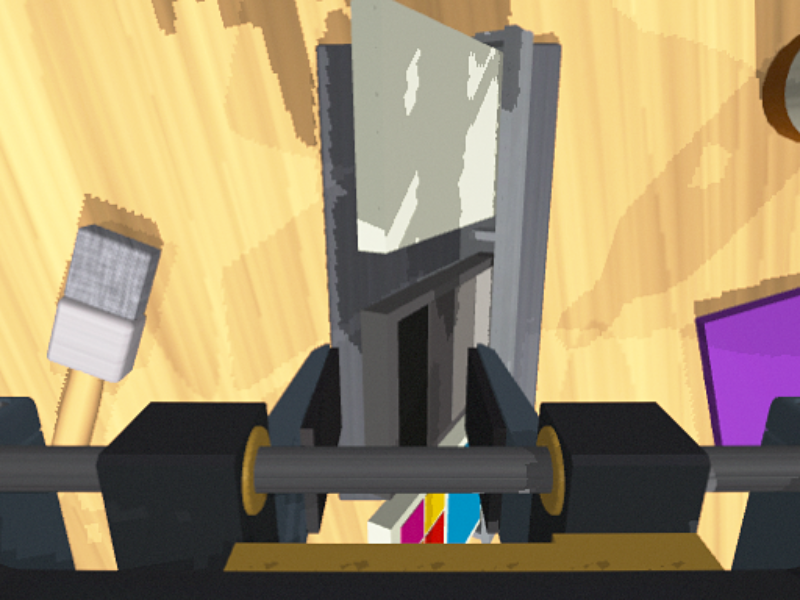

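The reference's top (x 365–430) sits between the two fingers (inner edges about 335 and 470). I'll close on it now.

Request:
move_arm([
  [[0.1,-0.1,0],0,-1],
  [[0.1,-0.1,0],0,-1],
  [[0.1,-0.1,0],0,-1],
  [[0.1,-0.1,0],0,-1],
  [[0.1,-0.1,0],0,-1],
], force=12)

```text
time_s: 3.12
ee_pos: [539.3, -252.6, 184.6]
ee_rot: [76.4, 89.9, -24.7]
force: [-0.1, 0.4, 2.4]
gripper_width: 18.0
```

```bash
python3 -c "
from h import *
c,im=snap('wrist','w3');cmd((538.6,-253.3,185),-11.2);print(status.state()['force'])
cv2.imwrite('pics/w3b.png',cv2.resize(im[:,:,::-1],None,fx=1.5625,fy=1.5625))"
```

```text
shift cm [-0.04 -0.05  0.08] turn 0.003 cur [ 539.2 -252.6  184.6] yaw_y -11.06 j6 -15.2 t 3.17
[-0.14579082 -0.45016707  1.44594247]
```

View pics/w3b.png

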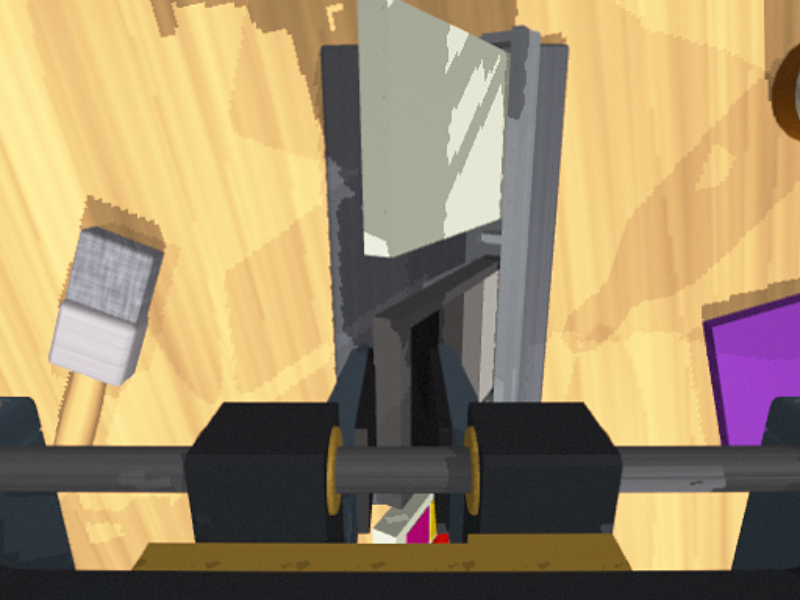

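The grip opening of 18 mm matches the predicted 18.5. Next I'll pull up along the slope by 20 mm.

Request:
move_arm([
  [[-0.4,-0.2,0],0,-1],
  [[-0.8,-0.4,0],0,-1],
  [[-1.2,-0.7,0],0,-1],
  [[-1.6,-0.9,0],0,-1],
  [[-2.0,-1.1,0],0,-1],
  [[-2.0,-1.1,0],0,-1],
])

```text
time_s: 3.92
ee_pos: [528.1, -250.5, 204.8]
ee_rot: [64.1, 90.0, -37.0]
force: [0.9, 0.3, 1.7]
gripper_width: 17.9
```

```bash
python3 -c "
from h import *
c,im=snap('wrist','w4');s=status.state();print(s['force'],s['gripper_width'])
cv2.imwrite('pics/w4b.png',cv2.resize(im[:,:,::-1],None,fx=1.5625,fy=1.5625))
c,im=snap('side','sd4')
cv2.imwrite('pics/sd4b.png',cv2.resize(im[130:210,220:340,::-1],None,fx=6,fy=6,interpolation=cv2.INTER_CUBIC))"
```

```text
[ 2.49199023 -0.02197545  1.68723739] 18.11001259932219
```

View pics/w4b.png

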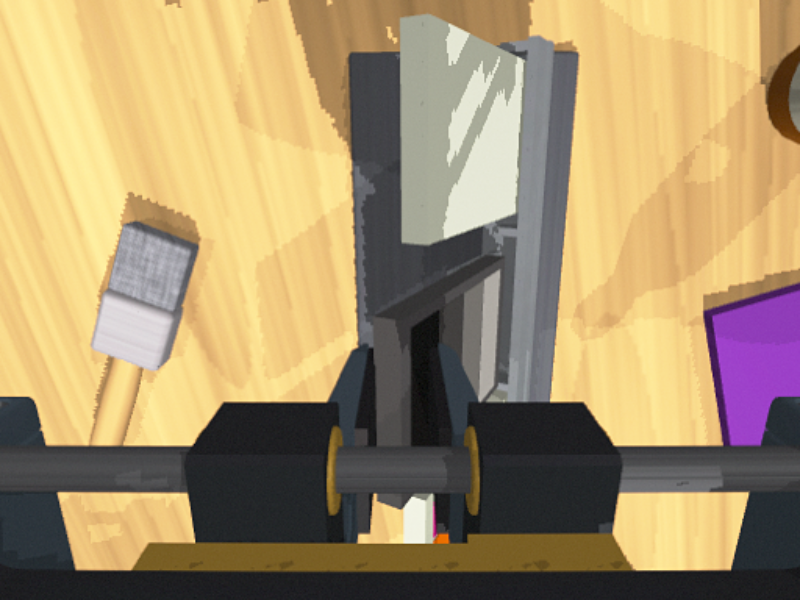

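View pics/sd4b.png

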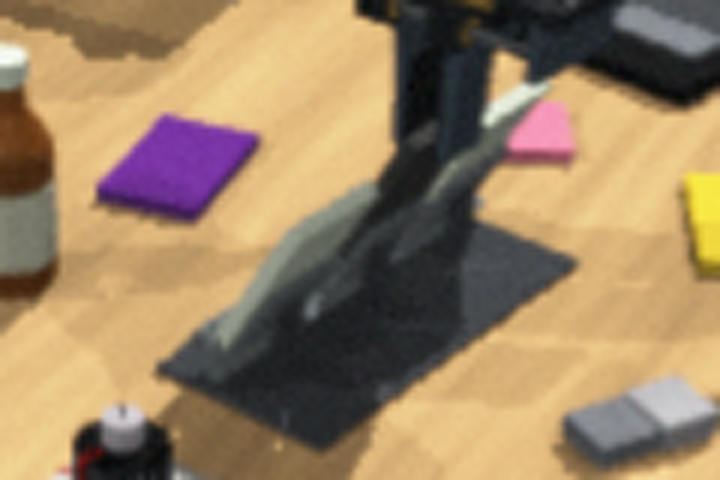

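The reference moved with the fingers; its position in the wrist picture is unchanged while the blank shifted. I'll continue up the slope, then straight up.

Request:
move_arm([
  [[-0.5,-0.3,0],0,-1],
  [[-1.0,-0.5,0],0,-1],
  [[-1.7,-0.8,0],0,-1],
  [[-2.6,-0.8,0],0,-1],
  [[-3.8,-0.6,0],0,-1],
  [[-5.0,-0.4,0],0,-1],
  [[-7.0,0,0],0,-1],
  [[-9.0,0,0],0,-1],
  [[-11.0,0,0],0,-1],
  [[-11.0,0,0],0,-1],
])

```text
time_s: 5.28
ee_pos: [528.5, -250.6, 316.1]
ee_rot: [71.0, 89.8, -30.1]
force: [0.4, -0.3, 0.3]
gripper_width: 9.8
```

```bash
python3 -c "
from h import *
c,im=snap('wrist','w5');s=status.state();print(s['force'],s['gripper_width'],s['ee_pos'])
cv2.imwrite('pics/w5b.png',cv2.resize(im[:,:,::-1],None,fx=1.5625,fy=1.5625))
c,im=snap('side','sd5')
cv2.imwrite('pics/sd5b.png',cv2.resize(im[100:210,220:340,::-1],None,fx=5,fy=5,interpolation=cv2.INTER_CUBIC))"
```

```text
[-0.25232331  0.20660228 -0.68654556] 9.710695252196645 [ 528.08667337 -250.44050831  314.70538609]
```

View pics/w5b.png

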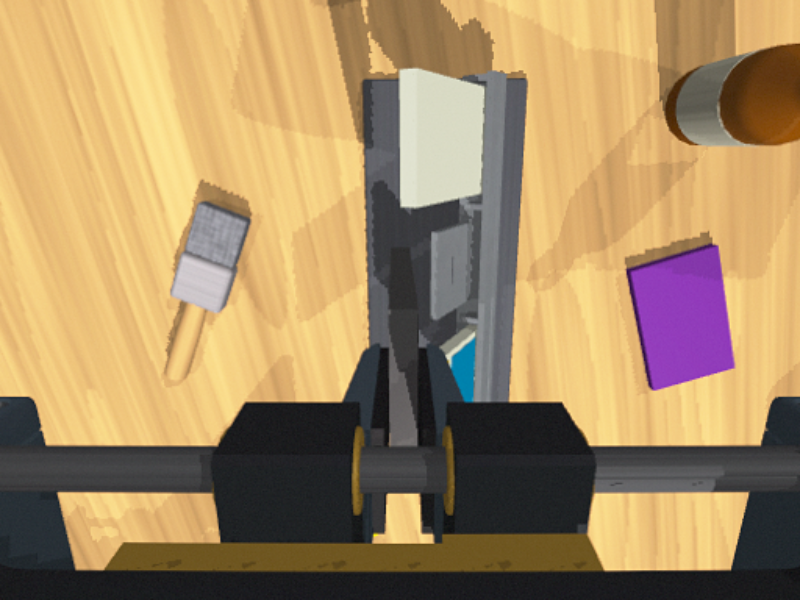

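View pics/sd5b.png

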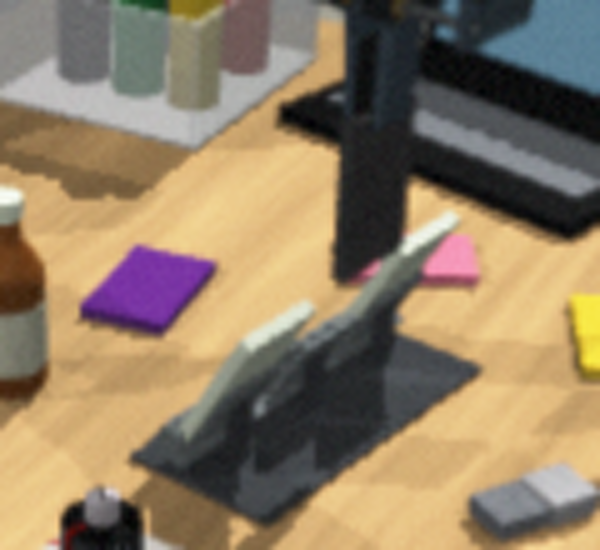

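The reference hangs upright between the pads (opening 9.8 mm) and the blank is undisturbed. Next is a look at the booth.

```bash
python3 -c "
from h import *
cmd((500,160,350),-8)"
```

```text
shift cm [ -3.6  -10.6  -39.73] turn -0.053 cur [ 527.8 -250.3  313.8] yaw_y -11.06 j6 -15.4 t 5.38
```

Request:
move_arm([
  [[-3.6,-2,-4],-0.05,-1],
  [[-3.6,-4,-9],-0.05,-1],
  [[-3.6,-6,-14],-0.05,-1],
  [[-3.6,-8,-19],-0.05,-1],
  [[-3.6,-9,-24],-0.05,-1],
  [[-3.6,-10,-29],-0.05,-1],
  [[-3.6,-10.6,-34],-0.05,-1],
  [[-3.6,-10.6,-38],-0.05,-1],
  [[-3.6,-10.6,-39.7],-0.05,-1],
  [[-3.6,-10.6,-39.7],-0.05,-1],
  [[-3.6,-10.6,-39.7],-0.05,-1],
  [[-3.6,-10.6,-39.7],-0.05,-1],
], force=20)

```text
time_s: 6.88
ee_pos: [500.2, 158.3, 350.3]
ee_rot: [-3.2, 90.0, -101.5]
force: [0.4, 0.7, 0.5]
gripper_width: 9.7
```

```bash
python3 -c "
from h import *
c,im=snap('wrist','w6');s=status.state();print(s['force'],s['gripper_width'],s['ee_pos'],c['eye'])
cv2.imwrite('pics/w6b.png',cv2.resize(im[:,:,::-1],None,fx=1.5625,fy=1.5625))"
```

```text
[-0.19277951  0.84164428 -0.67545248] 9.403826646465648 [500.22404445 158.43200891 350.33236296] [513.17801227 242.59398947 442.15222086]
```

View pics/w6b.png

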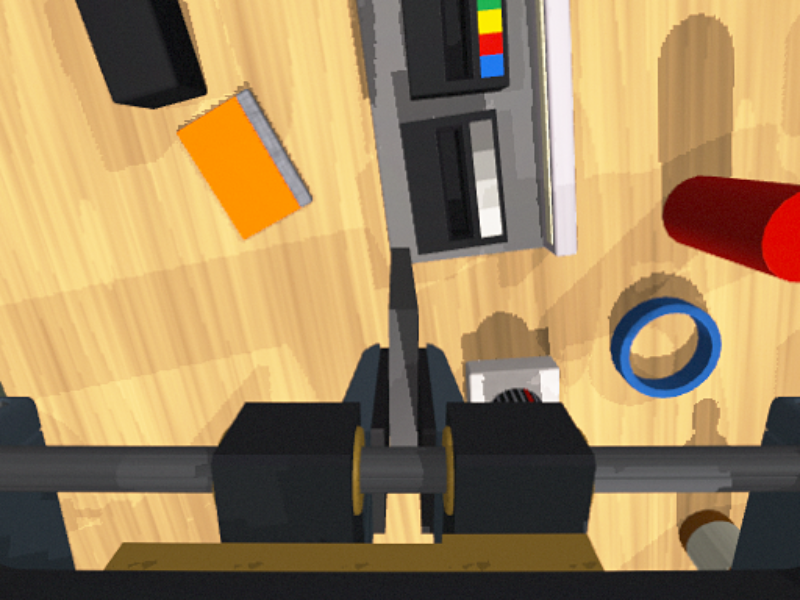

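```bash
python3 -c "
from h import *
c,im=load('w6')
k=np.clip(im[0:170,230:370].astype(float)*1.6,0,255).astype('uint8')
k[:]=(255*(im[0:170,230:370]/255.)**0.55)
cv2.imwrite('pics/w6c.png',cv2.resize(k,None,fx=5,fy=3.5,interpolation=cv2.INTER_CUBIC))"
```

```text
(no output)
```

View pics/w6c.png

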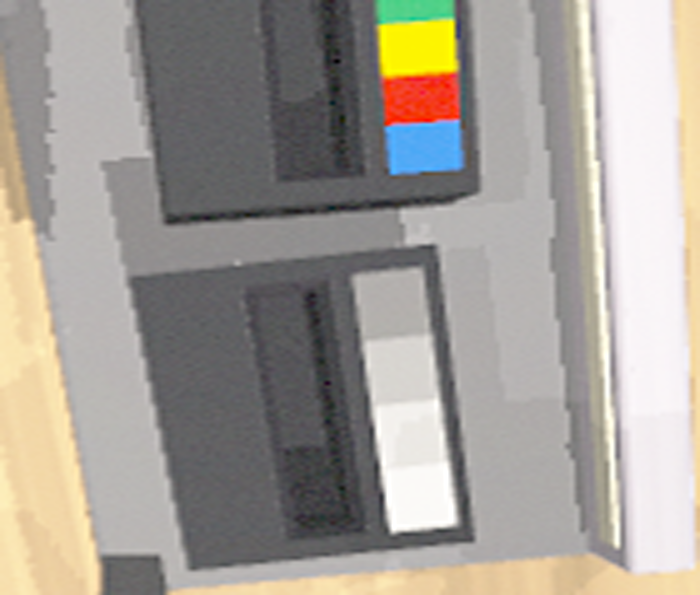

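```bash
python3 -c "
from h import *
c,im=load('w6')
f=lambda L:[(230+x/5,y/3.5) for x,y in L]
for nm,L in (('top',[(132,278),(435,246),(472,540),(188,570)]),('slot',[(245,290),(325,282),(363,532),(290,540)])):
  S=onz(c,f(L),48);print(nm,S.round(1).tolist(),'mid',S.mean(0).round(1))
  print([round(float(np.linalg.norm(S[i]-S[(i+1)%4])),1) for i in range(4)])
  for a,b in((0,3),(1,2)):d=S[a]-S[b];print('yaw',np.degrees(np.arctan2(-d[0],d[1])))
  for a,b in((1,0),(2,3)):d=S[a]-S[b];print('yawx',np.degrees(np.arctan2(d[1],d[0])))
S=onz(c,f([(165,218),(480,188)]),48);print(S,np.linalg.norm(S[0]-S[1]))
# reference in hand: low corner edges
"
```

```text
top [[514.4, 258.7, 48.0], [583.0, 258.5, 48.0], [583.0, 162.6, 48.0], [513.9, 162.0, 48.0]] mid [548.6 210.5  48. ]
[68.7, 96.0, 69.1, 96.6]
yaw -0.28326448867348253
yaw -0.02211745564387658
yawx -0.10657372965826123
yawx 0.4389061525759356
slot [[539.1, 251.3, 48.0], [557.4, 251.2, 48.0], [557.3, 169.1, 48.0], [539.6, 168.9, 48.0]] mid [548.3 210.1  48. ]
[18.2, 82.1, 17.7, 82.5]
yaw 0.3110501443550271
yaw -0.0546215357837292
yawx -0.496705939023309
yawx 0.7221224902282549
[[524.2591622  275.51356225  48.        ]
 [594.52818899 274.33542618  48.        ]] 70.27890244921005
```

```bash
python3 -c "
from h import *
im=cv2.imread('pics/scene0.png')
k=(255*(im[115:195,290:400]/255.)**0.55).astype('uint8')
cv2.imwrite('pics/s_b.png',cv2.resize(k,None,fx=7,fy=7,interpolation=cv2.INTER_CUBIC))
c=viewer.get_calibration('scene')
# project wrist-derived corners into scene crop
P=proj(c,[[514.4,258.7,48],[583,258.5,48],[583,162.6,48],[513.9,162,48],[548.4,210.3,48],[524.3,275.5,48],[594.5,274.3,48]]);print(((P-[290,115])*7).round())"
```

```text
[[310. 161.]
 [409. 266.]
 [234. 365.]
 [135. 255.]
 [272. 260.]
 [353. 160.]
 [454. 268.]]
```

View pics/s_b.png

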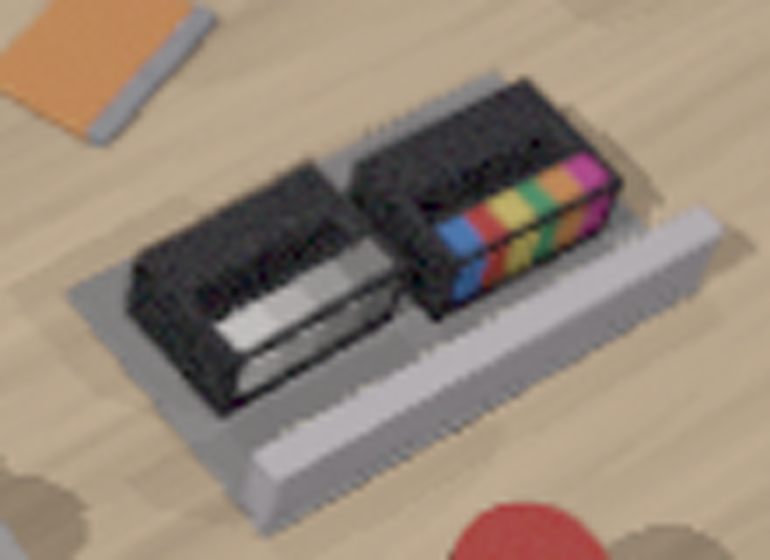

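```bash
python3 -c "
from h import *
c,im=load('w6')
k=(255*(im[150:290,235:285]/255.)**0.5).astype('uint8')
cv2.imwrite('pics/w6d.png',cv2.resize(k,None,fx=8,fy=4.2,interpolation=cv2.INTER_CUBIC))
cmd((548.5,210.3,350),0);cmd((548.5,210.3,190),0)"
```

```text
shift cm [ 0.03  4.03 -5.83] turn -0.145 cur [500.2 158.4 350.3] yaw_y -8.28 j6 24.6 t 6.92
shift cm [16.03  4.03 -5.83] turn -0.145 cur [500.2 158.4 350.3] yaw_y -8.28 j6 24.6 t 6.92
```

View pics/w6d.png

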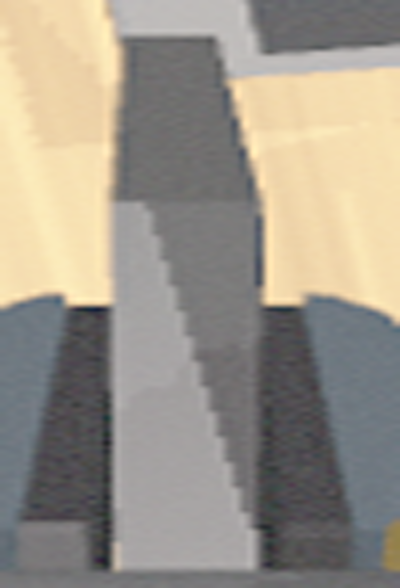

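```bash
cat >> h.py <<'E'
def inhand(c,top,bot):
    """top/bottom far-edge mid px -> points on the plane of the far side edge (35 along -tool z from TCP)"""
    s=status.state();R=Rn.from_euler('xyz',s['ee_rot'],degrees=True).as_matrix();p=np.array(s['ee_pos'])
    for px in (top,bot):
        e,d=ray(c,[px]);d=d[0]; le=R.T@(e-p);ld=R.T@d
        t=(-35-le[2])/ld[2]; print("tool frame",(le+t*ld).round(1))
E
python3 -c "
from h import *
c,im=load('w6')
inhand(c,(258.3,197.9),(256,159.05))"
```

```text
tool frame [ 67.4   1.1 -35. ]
tool frame [172.2  -0.5 -35. ]
```

Request:
move_arm([
  [[0,4.0,-5.8],-0.145,-1],
  [[0,4.0,-5.8],-0.145,-1],
  [[3,4.0,-5.8],-0.145,-1],
  [[6,4.0,-5.8],-0.145,-1],
  [[9,4.0,-5.8],-0.145,-1],
  [[11.5,4.0,-5.8],-0.145,-1],
  [[11.5,4.0,-5.8],-0.145,-1],
  [[11.5,4.0,-5.8],-0.145,-1],
  [[11.5,4.0,-5.8],-0.145,-1],
])

```text
time_s: 8.05
ee_pos: [548.7, 211.2, 236.8]
ee_rot: [107.3, 89.8, 17.4]
force: [-0.1, -0.4, 0.4]
gripper_width: 9.9
```

```bash
python3 -c "
from h import *
c,im=snap('wrist','w7');s=status.state();print(s['force'],s['gripper_width'],s['ee_pos'])
k=(255*(im[:,:,::-1]/255.)**0.6).astype('uint8')
cv2.imwrite('pics/w7b.png',cv2.resize(k,None,fx=1.5625,fy=1.5625))
c,im=snap('side','sd7');k=(255*(im[190:320,130:270,::-1]/255.)**0.6).astype('uint8')
cv2.imwrite('pics/sd7b.png',cv2.resize(k,None,fx=4.5,fy=4.5,interpolation=cv2.INTER_CUBIC))
cmd((548.5,210.3,190),0)"
```

```text
[-0.57995616 -0.82479708  0.08167057] 9.74018331946793 [548.59648788 211.25672874 236.57521529]
shift cm [ 4.63 -0.01  0.1 ] turn 0.002 cur [548.5 211.3 236.3] yaw_y 0.11 j6 19.8 t 8.15
```

View pics/w7b.png

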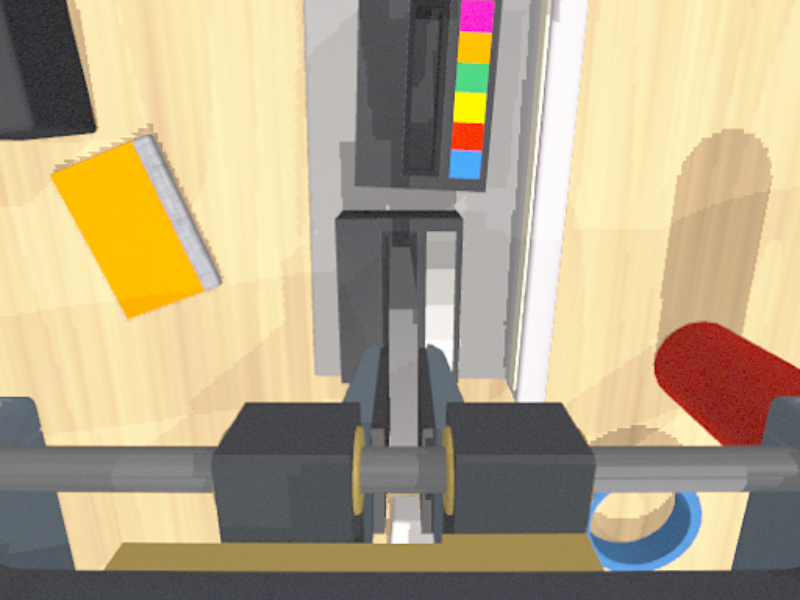

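View pics/sd7b.png

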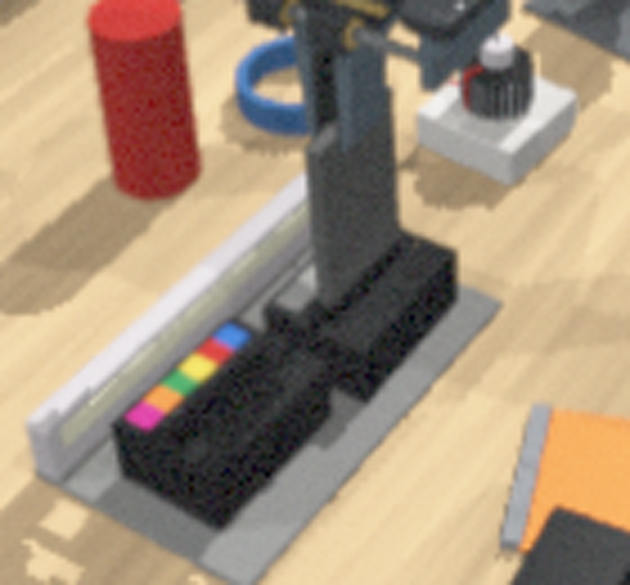

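The foot is over the grey slot (wrist about (400,245), slot x 385–420). I'll descend in small steps and watch the force.

Request:
move_arm([
  [[1.0,0,0.05],0,-1],
  [[2.0,0,0.05],0,-1],
  [[2.5,0,0.05],0,-1],
  [[3.0,0,0.05],0,-1],
  [[3.5,0,0.05],0,-1],
  [[3.5,0,0.05],0,-1],
])

```text
time_s: 8.9
ee_pos: [548.0, 210.7, 199.8]
ee_rot: [-62.6, 90.0, -152.5]
force: [-0.1, -0.3, -0.6]
gripper_width: 9.6
```

```bash
python3 -c "
from h import *
s=status.state();print(s['force'],s['gripper_width'],s['ee_pos'])
c,im=snap('wrist','w8');k=(255*(im[:,:,::-1]/255.)**0.6).astype('uint8')
cv2.imwrite('pics/w8b.png',cv2.resize(k,None,fx=1.5625,fy=1.5625))
c,im=snap('side','sd8');k=(255*(im[190:320,130:270,::-1]/255.)**0.6).astype('uint8')
cv2.imwrite('pics/sd8b.png',cv2.resize(k,None,fx=4.5,fy=4.5,interpolation=cv2.INTER_CUBIC))"
```

```text
[-0.1252153  -0.29071337 -0.59313914] 9.613578625378347 [548.00765392 210.66014405 199.78554595]
```

View pics/w8b.png

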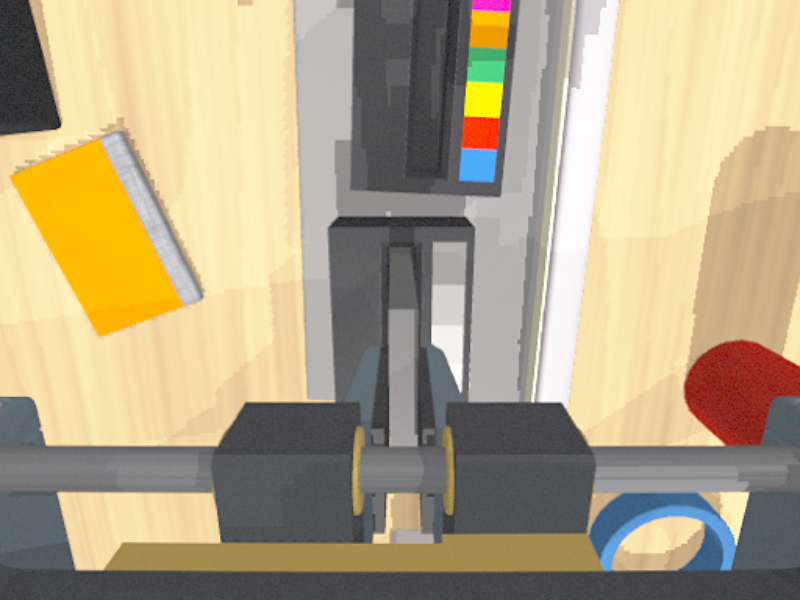

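View pics/sd8b.png

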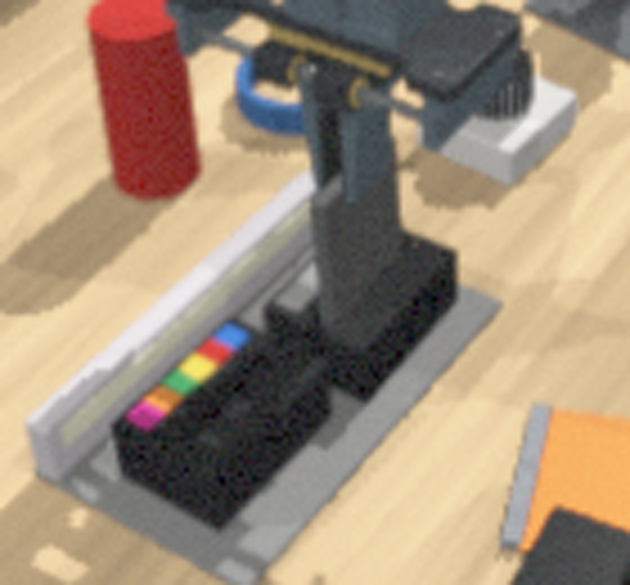

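It's in the slot with no contact force. I'll continue down until it touches.

Request:
move_arm([
  [[0.3,0,0],0,-1],
  [[0.5,0,0],0,-1],
  [[0.7,0,0],0,-1],
  [[0.9,0,0],0,-1],
  [[1.0,0,0],0,-1],
])

```text
time_s: 9.62
ee_pos: [551.6, 211.4, 197.7]
ee_rot: [104.9, 89.2, 15.0]
force: [-2.5, -2.5, 30.6]
gripper_width: 9.9
```

Contact force is 30 N at z 197.7, which fits a foot 180 below the TCP standing on the floor. I'll release and check.

Request:
move_arm([
  [[0.0,0,0],0,-1],
  [[0.0,0,0],0,-1],
  [[0.0,0,0],0,-0.3],
  [[0.0,0,0],0,-0.3],
  [[0.0,0,0],0,-0.3],
  [[-2,0,0],0,-0.3],
  [[-5,0,0],0,-0.3],
  [[-7,0,0],0,-0.3],
  [[-7,0,0],0,-0.3],
  [[-7,0,0],0,-0.3],
])

```text
time_s: 10.88
ee_pos: [547.6, 210.6, 258.8]
ee_rot: [-68.5, 89.9, -158.3]
force: [-0.4, -0.4, -0.5]
gripper_width: 32.0
```

```bash
python3 -c "
from h import *
s=status.state();print(s['force'],s['gripper_width'],s['ee_pos'])
c,im=snap('wrist','w9');k=(255*(im[:,:,::-1]/255.)**0.6).astype('uint8')
cv2.imwrite('pics/w9b.png',cv2.resize(k,None,fx=1.5625,fy=1.5625))
c,im=snap('side','sd9');k=(255*(im[190:320,130:270,::-1]/255.)**0.6).astype('uint8')
cv2.imwrite('pics/sd9b.png',cv2.resize(k,None,fx=4.5,fy=4.5,interpolation=cv2.INTER_CUBIC))
c,im=snap('scene','sc9');k=(255*(im[85:195,270:400,::-1]/255.)**0.6).astype('uint8')
cv2.imwrite('pics/sc9b.png',cv2.resize(k,None,fx=5,fy=5,interpolation=cv2.INTER_CUBIC))"
```

```text
[-0.35200363 -0.40803027 -0.49813663] 31.971960793201465 [547.6161646  210.55688465 258.82082438]
```

View pics/w9b.png

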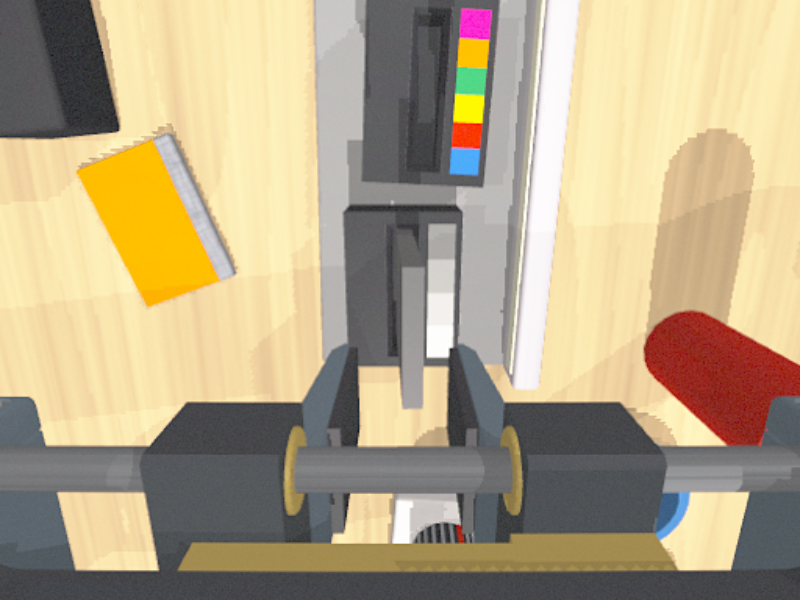

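View pics/sd9b.png

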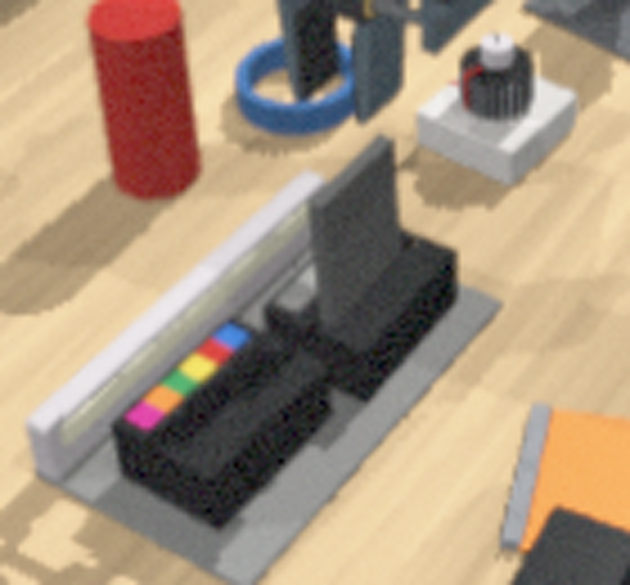

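View pics/sc9b.png

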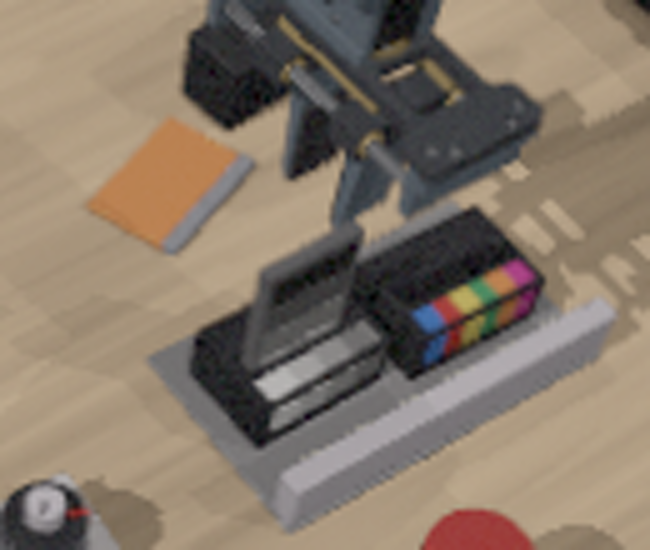

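```bash
python3 -c "
from h import *
cs=viewer.get_calibration('side');cc=viewer.get_calibration('scene')
for a,b in(((314,214),(355,230)),((389,143),(262,270))):
  print(tri(cs,(130+a[0]/4.5,190+a[1]/4.5),cc,(270+b[0]/5,85+b[1]/5)))
c,im=load('w9')
# top face corners in wrist at z=128 (1.5625 scale)
S=onz(c,np.array([(399,264),(424,266),(402,408),(424,408)])/1.5625,128);print(S.round(1),S.mean(0))
# colour stand top corners near + slot
k=(255*(im[0:125,215:335]/255.)**0.8).astype('uint8')
cv2.imwrite('pics/w9c.png',cv2.resize(k,None,fx=6,fy=4.5,interpolation=cv2.INTER_CUBIC))
"
```

```text
(array([545.04935081, 245.73611333, 120.47685861]), np.float64(2.728007072675844))
(array([541.46293875, 178.76101333, 124.90428537]), np.float64(2.071451825054326))
[[546.8 246.4 128. ]
 [557.8 245.5 128. ]
 [548.2 175.6 128. ]
 [558.8 175.6 128. ]] [552.8815458  210.78545735 128.        ]
```

View pics/w9c.png

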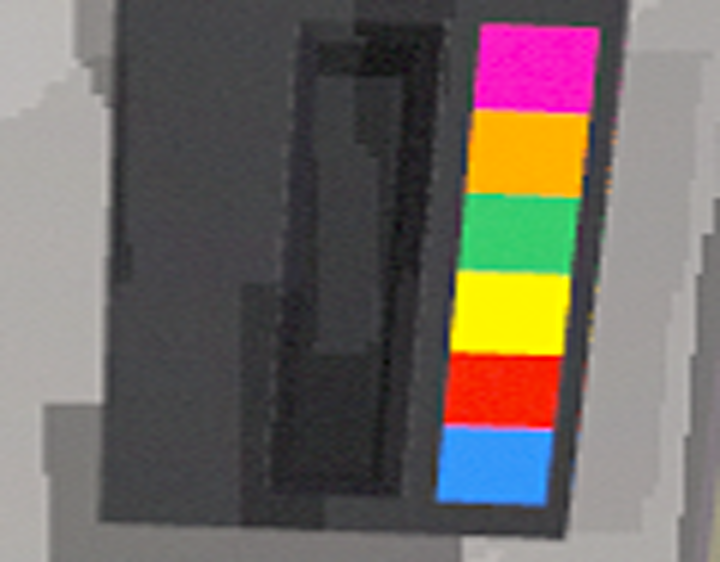

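```bash
python3 -c "
from h import *
c,im=load('w9')
f=lambda L:[(215+x/6,y/4.5) for x,y in L]
S=onz(c,f([(302,22),(440,22),(402,495),(275,492)]),48);print(S.round(1).tolist(),'mid',S.mean(0).round(1))
print([round(float(np.linalg.norm(S[i]-S[(i+1)%4])),1) for i in range(4)])
for a,b in((0,3),(1,2)):d=S[a]-S[b];print('yaw',np.degrees(np.arctan2(-d[0],d[1])))
T=onz(c,f([(100,522),(565,538)]),48);print(T.round(1),np.linalg.norm(T[0]-T[1]));d=T[1]-T[0];y=np.arctan2(d[1],d[0]);print(np.degrees(y),T.mean(0)+49*np.array([-np.sin(y),np.cos(y),0]))
cc=viewer.get_calibration('scene')
P=proj(cc,[S.mean(0)]+list(T));print(((P-[290,115])*7).round())
cmd((505,-440,330),-11.9)
"
```

```text
[[554.3, 365.8, 48.0], [573.1, 365.9, 48.0], [569.8, 282.3, 48.0], [551.0, 282.8, 48.0]] mid [562.  324.2  48. ]
[18.8, 83.7, 18.8, 83.1]
yaw -2.277078372569445
yaw -2.2545800227753006
[[524.9 277.   48. ]
 [594.4 274.   48. ]] 69.4911514807289
-2.435334650680865 [561.72967579 324.44370252  48.        ]
[[492. 170.]
 [357. 159.]
 [453. 268.]]
shift cm [-7.04 -4.42 65.05] turn 0.21 cur [547.7 210.5 258.9] yaw_y 0.11 j6 19.8 t 11.03
```

The reference checks out:
- Its top is at z ≤ 128 and it is 70.3 wide at that height.
- Its top centre is about 4 mm off the slot centre, a lean of about 2°.

The colour slot is at (562, 324.3), yaw -2.3°. Next is the sample.

```bash
python3 -c "
from h import *
cmd((523.7,-334.7,250),-11.9)
cmd((523.7,-334.7,183),-11.9)
"
```

```text
shift cm [ 0.94 -2.51 54.52] turn 0.21 cur [547.7 210.5 258.9] yaw_y 0.11 j6 19.8 t 11.03
shift cm [ 7.64 -2.49 54.51] turn 0.21 cur [547.7 210.5 258.9] yaw_y 0.11 j6 19.8 t 11.03
```

Request:
move_arm([
  [[-4,0,5],0,0],
  [[-5,0,11],0,0],
  [[-5,-1,17],0.1,0],
  [[-5,-2,23],0.2,0],
  [[-5,-2.5,29],0.21,0],
  [[-5,-2.5,35],0.21,0],
  [[-5,-2.5,41],0.21,0],
  [[-5,-2.5,47],0.21,0],
  [[-5,-2.5,52],0.21,0],
  [[-3,-2.5,54.5],0.21,0],
  [[0.9,-2.5,54.5],0.21,0],
  [[0.9,-2.5,54.5],0.21,0],
  [[0.9,-2.5,54.5],0.21,0],
], force=12)

```text
time_s: 12.65
ee_pos: [524.7, -333.7, 251.7]
ee_rot: [102.5, 90.0, 0.7]
force: [0.8, 0.4, 0.6]
gripper_width: 45.6
```

```bash
python3 -c "
from h import *
cmd((523.7,-334.7,183),-11.9)
c,im=snap('wrist','w10');k=(255*(im[:,:,::-1]/255.)**0.8).astype('uint8')
cv2.imwrite('pics/w10b.png',cv2.resize(k,None,fx=1.5625,fy=1.5625))
"
```

```text
shift cm [ 6.87 -0.08  0.12] turn 0.001 cur [ 524.7 -333.7  251.7] yaw_y -11.86 j6 -21.7 t 12.65
```

View pics/w10b.png

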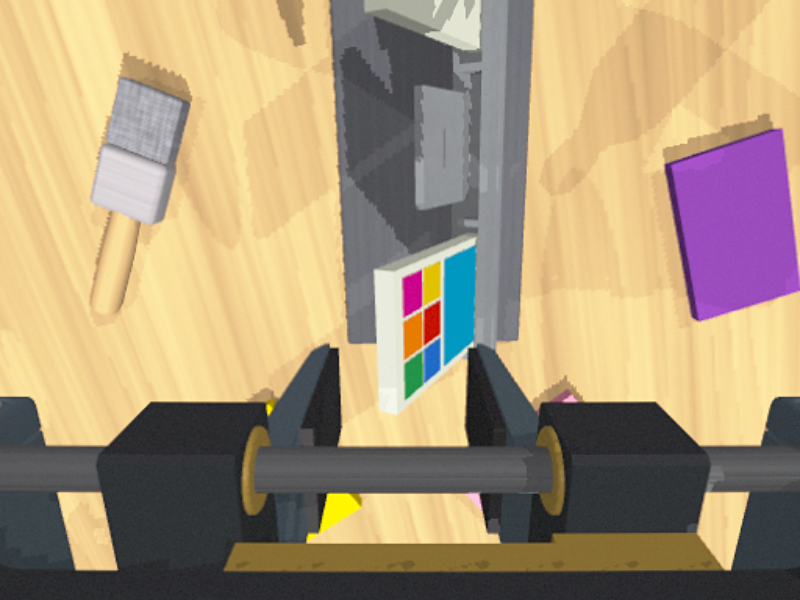

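The sample's top end (378–400, 265–412) sits between the jaw lines (335–470). I'll descend, close and pull up the slope.

Request:
move_arm([
  [[3,-0.1,0.1],0,0],
  [[6,-0.1,0.1],0,0],
  [[6.9,-0.1,0.1],0,0],
  [[6.9,-0.1,0.1],0,0],
  [[6.9,-0.1,0.1],0,0],
  [[6.9,-0.1,0.1],0,-1],
  [[6.9,-0.1,0.1],0,-1],
  [[6.9,-0.1,0.1],0,-1],
  [[6.9,-0.1,0.1],0,-1],
  [[6.9,-0.1,0.1],0,-1],
], force=12)

```text
time_s: 13.95
ee_pos: [523.3, -335.3, 182.7]
ee_rot: [70.3, 89.9, -31.6]
force: [-0.4, 0.4, 2.7]
gripper_width: 19.0
```

Request:
move_arm([
  [[-0.4,-0.2,0],0,-1],
  [[-0.8,-0.4,0],0,-1],
  [[-1.2,-0.7,0],0,-1],
  [[-1.6,-0.9,0],0,-1],
  [[-2.0,-1.1,0],0,-1],
  [[-2.0,-1.1,0],0,-1],
])

```text
time_s: 14.7
ee_pos: [512.2, -332.8, 202.9]
ee_rot: [63.2, 90.0, -38.8]
force: [1.2, 0.7, 2.1]
gripper_width: 19.2
```

```bash
python3 -c "
from h import *
s=status.state();print(s['force'],s['gripper_width'],s['ee_pos'])
c,im=snap('wrist','w11');k=(255*(im[:,:,::-1]/255.)**0.8).astype('uint8')
cv2.imwrite('pics/w11b.png',cv2.resize(k,None,fx=1.5625,fy=1.5625))
"
```

```text
[1.22425025 0.66697688 2.12139848] 19.170654013381778 [ 512.15588203 -332.8261927   202.87534953]
```

View pics/w11b.png

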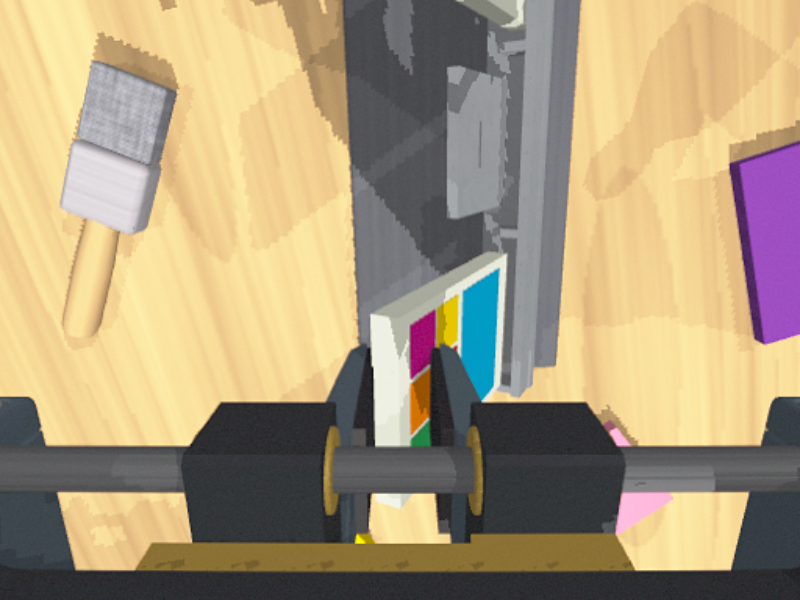

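The sample is coming out with the fingers, as the reference did. Same continuation.

Request:
move_arm([
  [[-0.5,-0.3,0],0,-1],
  [[-1.0,-0.5,0],0,-1],
  [[-1.7,-0.8,0],0,-1],
  [[-2.6,-0.8,0],0,-1],
  [[-3.8,-0.6,0],0,-1],
  [[-5.0,-0.4,0],0,-1],
  [[-7.0,0,0],0,-1],
  [[-9.0,0,0],0,-1],
  [[-12.0,0,0],0,-1],
  [[-12.0,0,0],0,-1],
  [[-12.0,0,0],0,-1],
])

```text
time_s: 16.12
ee_pos: [511.8, -332.5, 321.3]
ee_rot: [-106.8, 89.9, 151.3]
force: [0.4, -1.0, -1.2]
gripper_width: 10.0
```

```bash
python3 -c "
from h import *
s=status.state();print(s['force'],s['gripper_width'],s['ee_pos'])
c,im=snap('wrist','w12');k=(255*(im[:,:,::-1]/255.)**0.8).astype('uint8')
cv2.imwrite('pics/w12b.png',cv2.resize(k,None,fx=1.5625,fy=1.5625))
cmd((562,323.8,330),-2.3)
cmd((562,323.8,330),-2.3)
"
```

```text
[ 0.43531927 -0.99930687 -1.21271326] 10.034805640211612 [ 511.76440895 -332.53188045  321.33733345]
shift cm [ -0.83  -8.64 -65.25] turn -0.168 cur [ 511.7 -332.5  320.9] yaw_y -11.92 j6 -22.2 t 16.18
shift cm [ -0.83  -8.64 -65.25] turn -0.168 cur [ 511.7 -332.5  320.9] yaw_y -11.92 j6 -22.2 t 16.18
```

View pics/w12b.png

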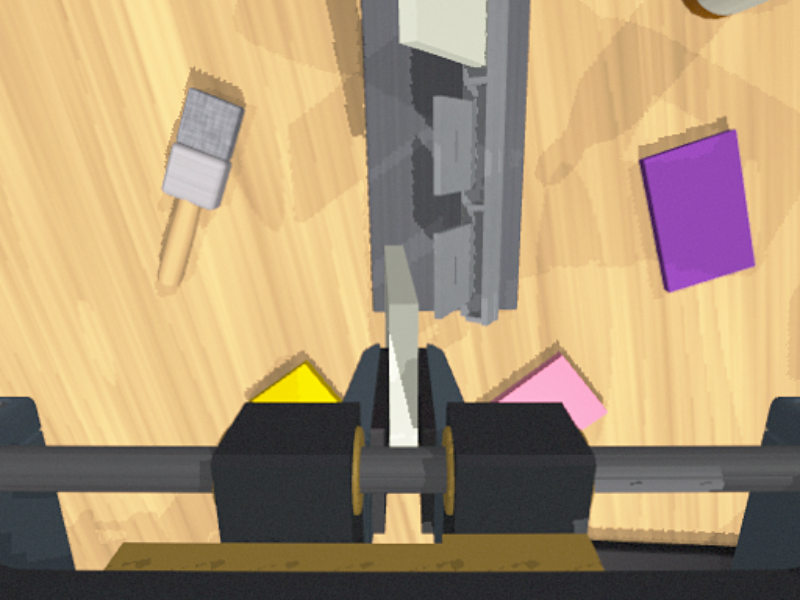

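Request:
move_arm([
  [[-3,0,-3],0,-1],
  [[-6,-1,-8],0,-1],
  [[-7,-2,-14],0,-1],
  [[-7,-3,-20],-0.05,-1],
  [[-7,-4,-26],-0.1,-1],
  [[-7,-5,-32],-0.15,-1],
  [[-7,-6,-38],-0.168,-1],
  [[-7,-7,-44],-0.168,-1],
  [[-7,-8,-50],-0.168,-1],
  [[-7,-8.6,-56],-0.168,-1],
  [[-7,-8.6,-61],-0.168,-1],
  [[-7,-8.6,-64],-0.168,-1],
  [[-7,-8.6,-65.2],-0.168,-1],
  [[-5,-8.6,-65.2],-0.168,-1],
  [[-2,-8.6,-65.2],-0.168,-1],
  [[2,-8.6,-65.2],-0.168,-1],
  [[5,-8.6,-65.2],-0.168,-1],
  [[8,-8.6,-65.2],-0.168,-1],
  [[8,-8.6,-65.2],-0.168,-1],
  [[8,-8.6,-65.2],-0.168,-1],
], force=20)

```text
time_s: 18.68
ee_pos: [563.3, 322.5, 243.3]
ee_rot: [109.9, 89.9, 17.5]
force: [-0.0, -0.7, -0.3]
gripper_width: 10.2
```

```bash
python3 -c "
from h import *
s=status.state();print(s['force'],s['gripper_width'],s['ee_pos'])
cmd((562,323.8,200),-2.3)
c,im=snap('wrist','w13');k=(255*(im[:,:,::-1]/255.)**0.6).astype('uint8')
cv2.imwrite('pics/w13b.png',cv2.resize(k,None,fx=1.5625,fy=1.5625))
"
```

```text
[-0.01492849 -0.72664571 -0.33046823] 10.197472020070405 [563.29876289 322.50017504 243.33143369]
shift cm [ 4.33 -0.14 -0.12] turn -0.001 cur [563.3 322.5 243.3] yaw_y -2.33 j6 31.1 t 18.68
```

View pics/w13b.png

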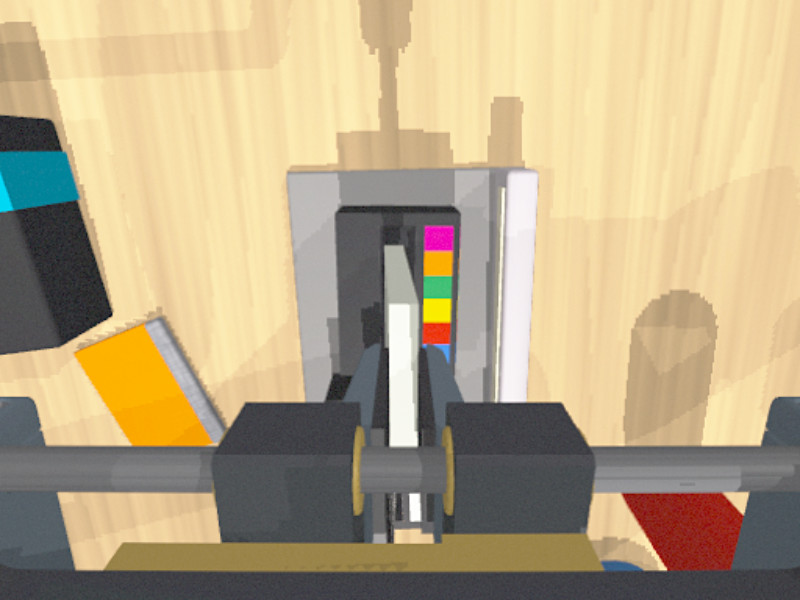

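The foot end (385–403, 247) is over the colour slot (385–415). I'll descend.

Request:
move_arm([
  [[1.0,-0.1,-0.1],0,-1],
  [[2.0,-0.1,-0.1],0,-1],
  [[2.5,-0.1,-0.1],0,-1],
  [[3.0,-0.1,-0.1],0,-1],
  [[3.5,-0.1,-0.1],0,-1],
  [[4.0,-0.1,-0.1],0,-1],
  [[4.3,-0.1,-0.1],0,-1],
  [[4.3,-0.1,-0.1],0,-1],
])

```text
time_s: 19.73
ee_pos: [564.9, 326.1, 207.8]
ee_rot: [125.0, 89.1, 32.7]
force: [-1.1, 0.0, 29.5]
gripper_width: 11.6
```

Request:
move_arm([
  [[0.2,0,0],0,-1],
  [[0.4,0,0],0,-1],
  [[0.5,0,0],0,-1],
])

```text
time_s: 20.1
ee_pos: [564.6, 326.2, 203.1]
ee_rot: [126.2, 89.1, 33.9]
force: [-3.4, 0.9, 32.6]
gripper_width: 11.9
```

```bash
python3 -c "
from h import *
s=status.state();print(s['force'],s['gripper_width'],s['ee_pos'])
c,im=snap('wrist','w14');k=(255*(im[:,:,::-1]/255.)**0.6).astype('uint8')
cv2.imwrite('pics/w14b.png',cv2.resize(k,None,fx=1.5625,fy=1.5625))
c,im=snap('side','sd14');k=(255*(im[190:330,110:270,::-1]/255.)**0.6).astype('uint8')
cv2.imwrite('pics/sd14b.png',cv2.resize(k,None,fx=4.2,fy=4.2,interpolation=cv2.INTER_CUBIC))
"
```

```text
[-3.40916854  0.89757265 32.57430248] 11.857808348348598 [564.62760291 326.24221055 203.1439437 ]
```

View pics/w14b.png

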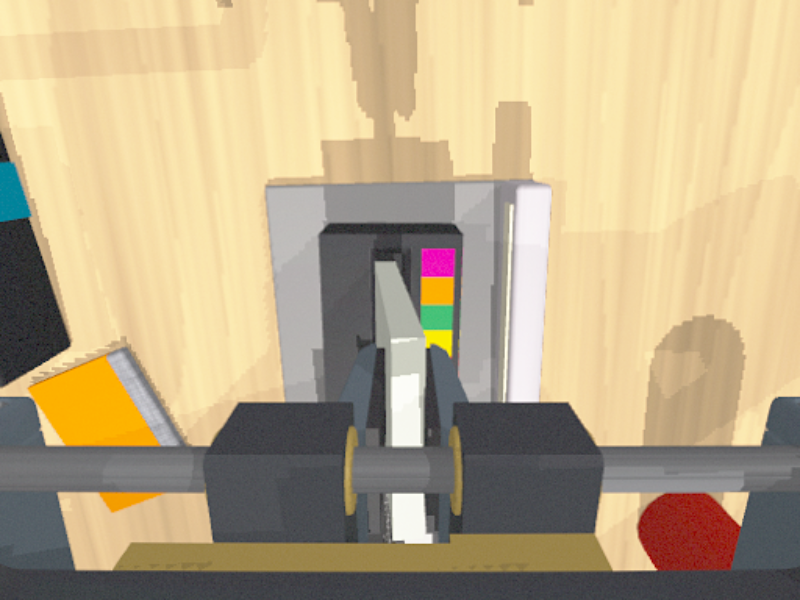

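View pics/sd14b.png

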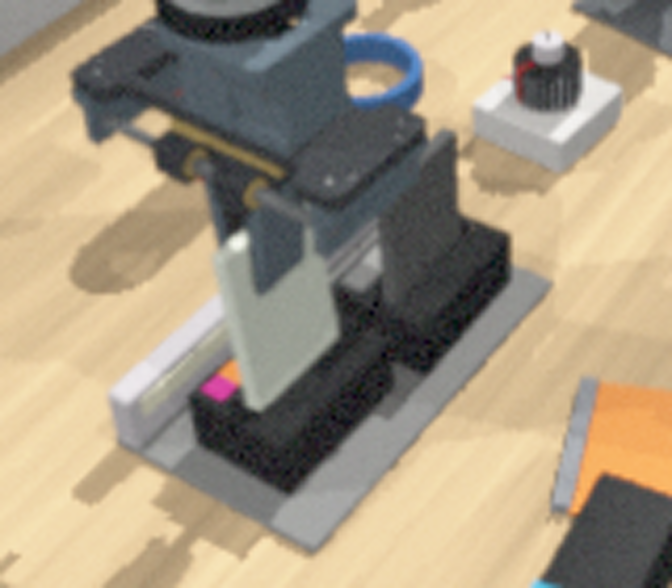

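The foot has caught on the -x lip of the colour slot and the panel is tilted in the grip. I'll back off and re-measure.

Request:
move_arm([
  [[-1.5,0,0],0,-1],
  [[-3,0,0],0,-1],
  [[-4,0,0],0,-1],
  [[-4,0,0],0,-1],
  [[-4,0,0],0,-1],
], force=25)

```text
time_s: 20.82
ee_pos: [561.6, 323.7, 233.3]
ee_rot: [-54.0, 89.9, -146.3]
force: [0.5, 0.5, -0.7]
gripper_width: 9.5
```

```bash
python3 -c "
from h import *
s=status.state();print(s['force'],s['gripper_width'],s['ee_pos'])
cmd((562,323.8,200),-2.3)
c,im=snap('wrist','w15');k=(255*(im[:,:,::-1]/255.)**0.6).astype('uint8')
cv2.imwrite('pics/w15b.png',cv2.resize(k,None,fx=1.5625,fy=1.5625))
cv2.imwrite('pics/w15c.png',cv2.resize(k[100:290,200:312],None,fx=5,fy=3.1,interpolation=cv2.INTER_CUBIC))
"
```

```text
[ 0.48919777  0.4937841  -0.66551269] 9.471195629396211 [561.57653654 323.73217885 233.31609193]
shift cm [ 3.33  0.05 -0.01] turn 0.0 cur [561.6 323.7 233.3] yaw_y -2.29 j6 31.2 t 20.82
```

View pics/w15b.png

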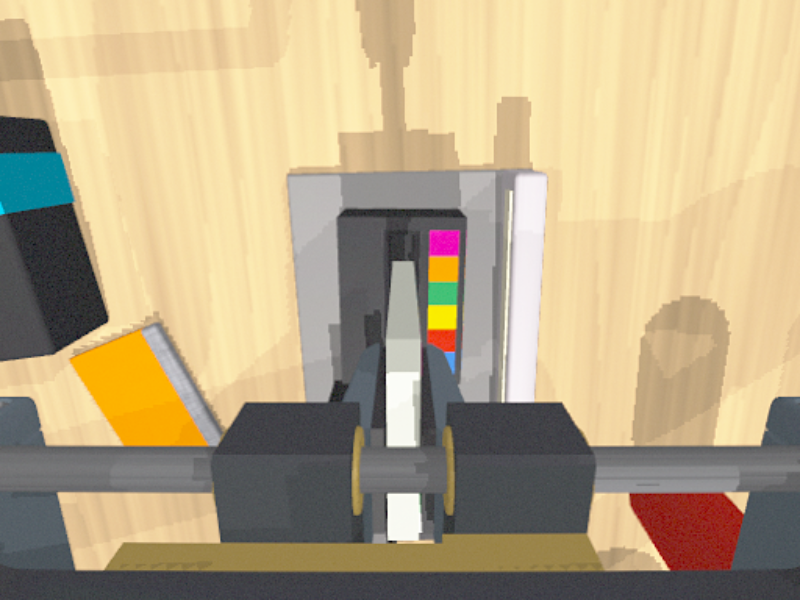

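View pics/w15c.png

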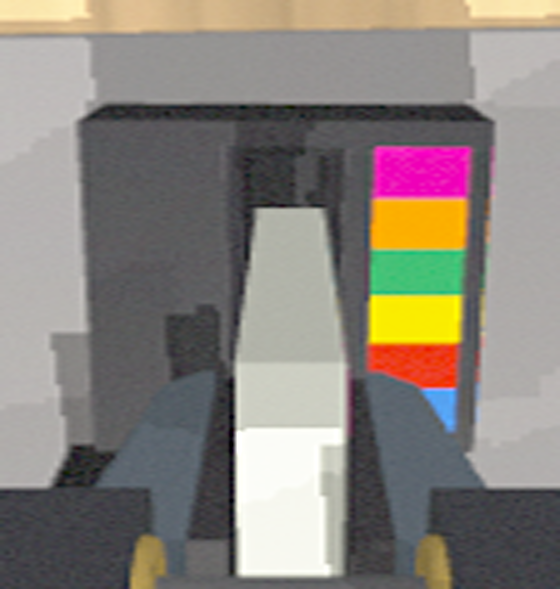

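```bash
python3 - <<'E'
from h import *
s=status.state();R=Rn.from_euler('xyz',s['ee_rot'],degrees=True).as_matrix();p=np.array(s['ee_pos'])
def sol(c,top,bot,R,p):
    e,d=ray(c,[top,bot]);le=R.T@(e-p);ld=d@R
    for z in (-30,-32,-34,-36,-38):
        q=[le+(z-le[2])/l[2]*l for l in ld]; print(z,q[0].round(1),q[1].round(1),round(q[1][0]-q[0][0],1))
c,im=load('w15'); sol(c,(200+291/5,100+362/3.1),(200+290/5,100+208/3.1),R,p)
# slot mouth in this view, far edge corners, and colour squares
S=onz(c,[(200+236/5,100+148/3.1),(200+343/5,100+148/3.1)],48);print(S.round(1),S.mean(0))
T=onz(c,[(200+80/5,100+122/3.1),(200+493/5,100+122/3.1)],48);print(T.round(1),T.mean(0))
E
```

```text
-30 [ 53.8   1.3 -30. ] [165.    1.4 -30. ] 111.1
-32 [ 48.6   1.2 -32. ] [155.7   1.4 -32. ] 107.1
-34 [ 43.3   1.2 -34. ] [146.4   1.3 -34. ] 103.1
-36 [ 38.    1.2 -36. ] [137.    1.3 -36. ] 99.1
-38 [ 32.7   1.2 -38. ] [127.7   1.3 -38. ] 95.0
[[555.3 366.1  48. ]
 [573.3 365.3  48. ]] [564.29445695 365.70266028  48.        ]
[[529.6 374.1  48. ]
 [598.5 371.4  48. ]] [564.07277256 372.74880395  48.        ]
```

The panel is now upright in the grip, its centre about 4.5 mm to -y of the TCP and its foot about 163 below. I'll correct for that and try again.

Request:
move_arm([
  [[0,0.1,-0.4],0,-1],
  [[0.8,0.1,-0.4],0,-1],
  [[1.6,0.1,-0.4],0,-1],
  [[2.2,0.1,-0.4],0,-1],
  [[2.7,0.1,-0.4],0,-1],
  [[3.1,0.1,-0.4],0,-1],
  [[3.3,0.1,-0.4],0,-1],
])

```text
time_s: 21.75
ee_pos: [563.0, 327.8, 203.5]
ee_rot: [116.9, 89.9, 24.6]
force: [-5.1, -2.0, 16.1]
gripper_width: 9.9
```

```bash
python3 -c "
from h import *
s=status.state();print(s['force'],s['gripper_width'],s['ee_pos'])
c,im=snap('wrist','w16');k=(255*(im[:,:,::-1]/255.)**0.6).astype('uint8')
cv2.imwrite('pics/w16c.png',cv2.resize(k[100:290,200:312],None,fx=5,fy=3.1,interpolation=cv2.INTER_CUBIC))
c,im=snap('side','sd16');k=(255*(im[190:330,110:270,::-1]/255.)**0.6).astype('uint8')
cv2.imwrite('pics/sd16b.png',cv2.resize(k,None,fx=4.2,fy=4.2,interpolation=cv2.INTER_CUBIC))
"
```

```text
[-5.09996378 -1.99648052 16.08560343] 9.897886758128447 [562.95924551 327.81641214 203.54846772]
```

View pics/w16c.png

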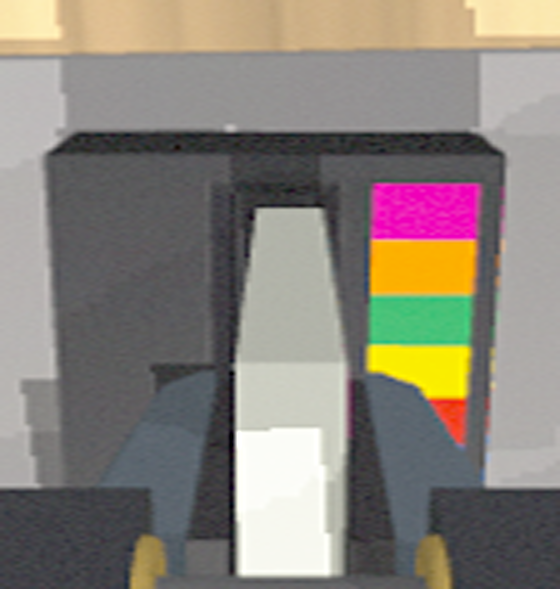

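View pics/sd16b.png

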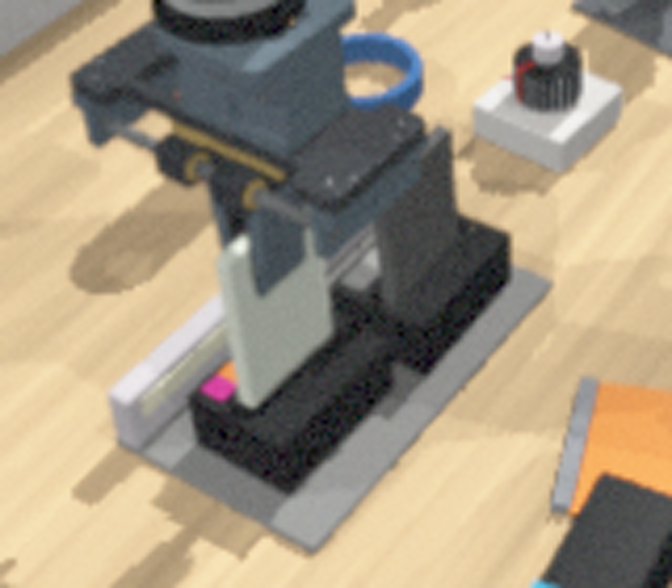

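The foot is about 2 mm too far +x, and the force of -5 N in x agrees. I'll lift a little, shift by -2 mm and go down.

Request:
move_arm([
  [[-0.7,0,0],0,-1],
  [[-0.7,-0.2,0],0,-1],
  [[-0.3,-0.2,0],0,-1],
  [[0.1,-0.2,0],0,-1],
  [[0.5,-0.2,0],0,-1],
  [[0.8,-0.2,0],0,-1],
  [[0.8,-0.2,0],0,-1],
])

```text
time_s: 22.72
ee_pos: [560.9, 327.9, 192.7]
ee_rot: [-52.1, 90.0, -144.3]
force: [0.2, 0.0, 0.1]
gripper_width: 9.9
```

```bash
python3 -c "
from h import *
s=status.state();print(s['force'],s['gripper_width'],s['ee_pos'])
c,im=snap('wrist','w17');k=(255*(im[:,:,::-1]/255.)**0.6).astype('uint8')
cv2.imwrite('pics/w17c.png',cv2.resize(k[100:290,200:312],None,fx=5,fy=3.1,interpolation=cv2.INTER_CUBIC))
c,im=snap('side','sd17');k=(255*(im[190:330,110:270,::-1]/255.)**0.6).astype('uint8')
cv2.imwrite('pics/sd17b.png',cv2.resize(k,None,fx=4.2,fy=4.2,interpolation=cv2.INTER_CUBIC))
"
```

```text
[0.24584692 0.02983736 0.07433533] 9.856560148426064 [560.87287258 327.86758627 192.73012955]
```

View pics/w17c.png

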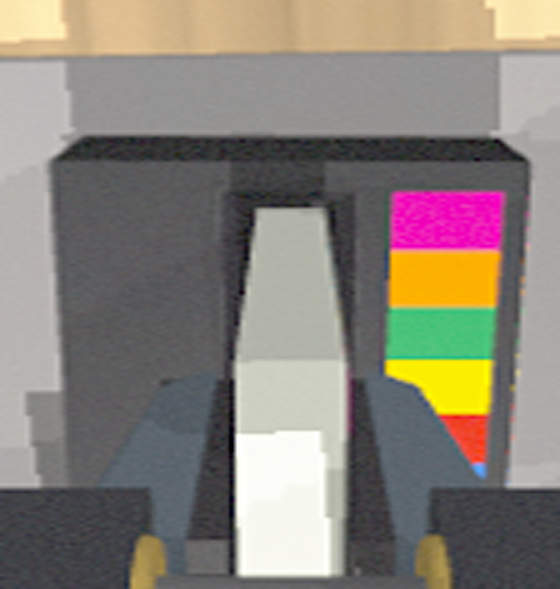

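View pics/sd17b.png

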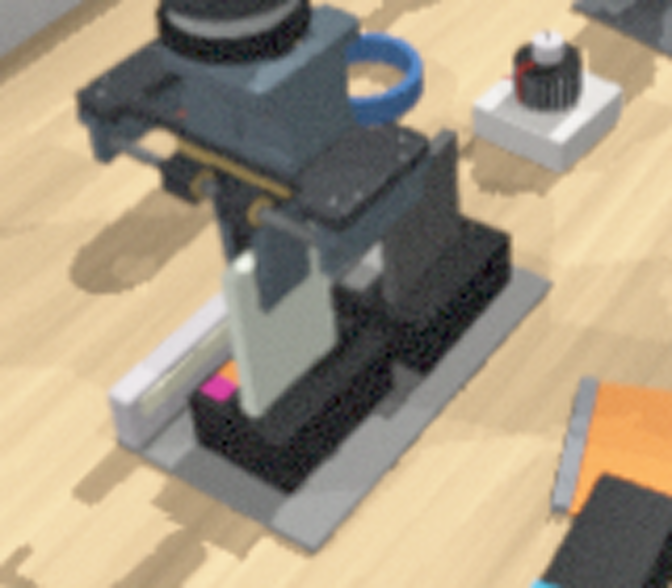

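It's in the slot with zero force. Continuing down to touch the floor.

Request:
move_arm([
  [[0.4,0,0],0,-1],
  [[0.7,0,0],0,-1],
  [[1.0,0,0],0,-1],
  [[1.2,0,0],0,-1],
])

```text
time_s: 23.32
ee_pos: [560.9, 327.9, 180.9]
ee_rot: [-47.1, 90.0, -139.4]
force: [0.5, -0.1, -1.1]
gripper_width: 9.8
```

Request:
move_arm([
  [[0.2,0,0],0,-1],
  [[0.4,0,0],0,-1],
  [[0.6,0,0],0,-1],
  [[0.6,0,0],0,-1],
])

```text
time_s: 23.82
ee_pos: [560.9, 327.9, 175.0]
ee_rot: [-49.7, 90.0, -142.0]
force: [0.0, -0.5, -0.4]
gripper_width: 9.7
```

Request:
move_arm([
  [[0.2,0,0],0,-1],
  [[0.4,0,0],0,-1],
  [[0.6,0,0],0,-1],
  [[0.6,0,0],0,-1],
])

```text
time_s: 24.32
ee_pos: [561.1, 327.9, 173.9]
ee_rot: [118.5, 89.8, 26.2]
force: [-4.4, -3.4, 19.3]
gripper_width: 10.0
```

```bash
python3 -c "
from h import *
s=status.state();print(s['force'],s['gripper_width'],s['ee_pos'])
c,im=snap('side','sd18');k=(255*(im[190:330,110:270,::-1]/255.)**0.6).astype('uint8')
cv2.imwrite('pics/sd18b.png',cv2.resize(k,None,fx=4.2,fy=4.2,interpolation=cv2.INTER_CUBIC))
"
```

```text
[-4.43302043 -3.44143991 19.28433718] 9.963353099095913 [561.10736811 327.85644969 173.86224378]
```

View pics/sd18b.png

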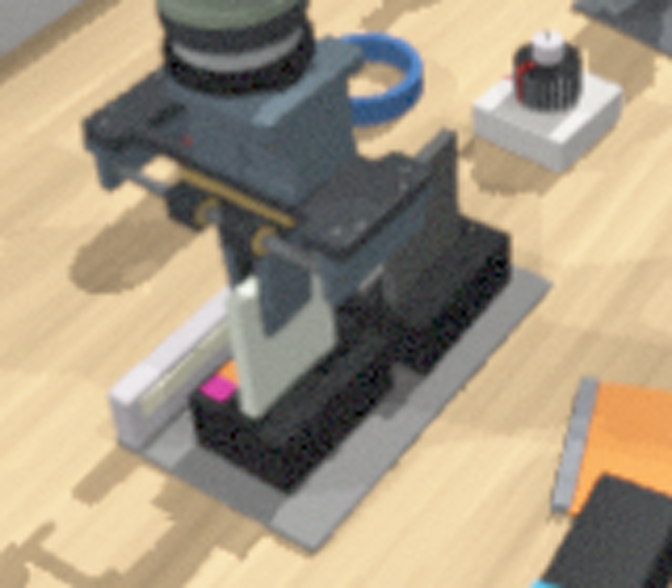

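The floor is reached (19 N at z 173.9). Release and withdraw.

Request:
move_arm([
  [[-0.2,0,0],0,-1],
  [[-0.2,0,0],0,-0.3],
  [[-0.2,0,0],0,-0.3],
  [[-0.2,0,0],0,-0.3],
  [[-2,0,0],0,-0.3],
  [[-5,0,0],0,-0.3],
  [[-9,0,0],0,-0.3],
  [[-12,0,0],0,-0.3],
  [[-12,0,0],0,-0.3],
  [[-12,0,0],0,-0.3],
])

```text
time_s: 25.62
ee_pos: [560.6, 327.7, 288.7]
ee_rot: [-53.8, 89.9, -146.1]
force: [-0.3, 0.5, -0.8]
gripper_width: 31.7
```

```bash
python3 -c "
from h import *
s=status.state();print(s['force'],s['gripper_width'],s['ee_pos'])
c,im=snap('wrist','w19');k=(255*(im[:,:,::-1]/255.)**0.6).astype('uint8')
cv2.imwrite('pics/w19b.png',cv2.resize(k,None,fx=1.5625,fy=1.5625))
c,im=snap('side','sd19');k=(255*(im[190:330,110:270,::-1]/255.)**0.6).astype('uint8')
cv2.imwrite('pics/sd19b.png',cv2.resize(k,None,fx=4.2,fy=4.2,interpolation=cv2.INTER_CUBIC))
"
```

```text
[-0.26312152  0.47951087 -0.82083575] 31.663434781075313 [560.61083127 327.74480361 288.67416389]
```

View pics/w19b.png

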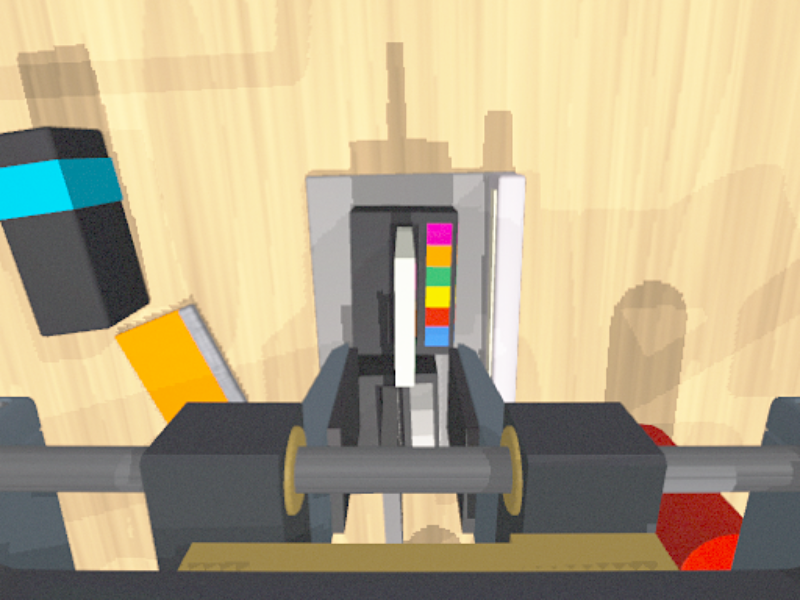

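View pics/sd19b.png

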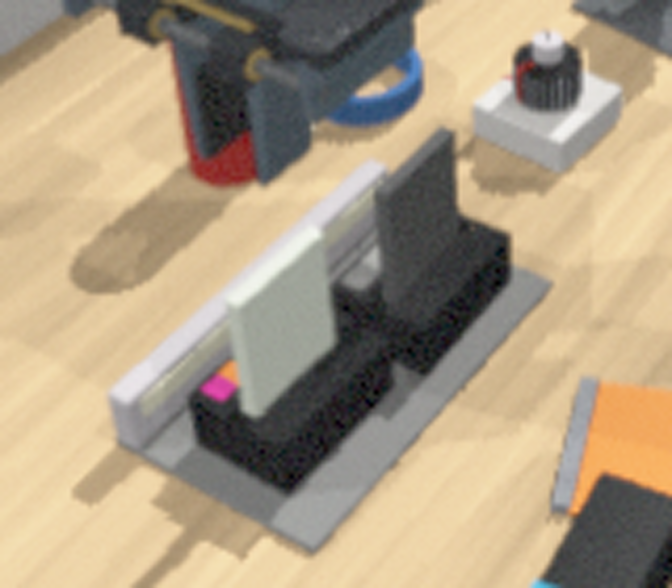

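```bash
python3 -c "
from h import *
c,im=load('w19')
S=onz(c,np.array([(396,258),(415.5,258),(393.5,386),(414,386)])/1.5625,128);print(S.round(1),S.mean(0))
c,im=load('scene') if 0 else snap('scene','sc19')
k=(255*(im[70:210,250:400,::-1]/255.)**0.7).astype('uint8')
cv2.imwrite('pics/sc19b.png',cv2.resize(k,None,fx=4.2,fy=4.2,interpolation=cv2.INTER_CUBIC))
P=onz(c,[(279,192)],63);print(P)
cmd((590,-60,300),0)
"
```

```text
[[559.5 360.2 128. ]
 [569.2 359.8 128. ]
 [555.1 290.2 128. ]
 [566.1 289.7 128. ]] [562.46229331 324.97174424 128.        ]
[[588.89565081  -1.23972799  63.        ]]
shift cm [-1.18  4.49 38.62] turn -0.04 cur [560.5 327.7 287.7] yaw_y -2.29 j6 31.6 t 25.77
```

View pics/sc19b.png

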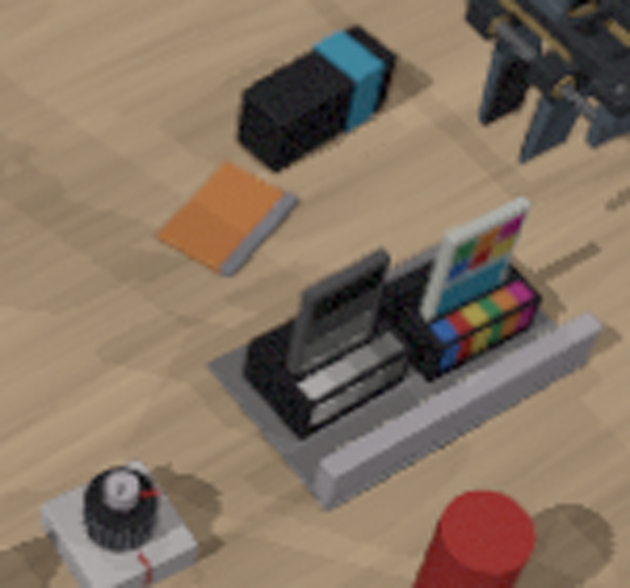

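Both panels are home: the sample's top is 70 wide at z=128 and centred at (562.5, 325.0). Next I'll look at the control.

Request:
move_arm([
  [[-1.2,1,5],0,0.5],
  [[-1.2,2,11],-0.04,0.5],
  [[-1.2,3,17],-0.04,0.5],
  [[-1.2,4,23],-0.04,0.5],
  [[-1.2,4.5,29],-0.04,0.5],
  [[-1.2,4.5,35],-0.04,0.5],
  [[-1.2,4.5,38.1],-0.04,0.5],
  [[-1.2,4.5,38.1],-0.04,0.5],
  [[-1.2,4.5,38.1],-0.04,0.5],
  [[-1.2,4.5,38.1],-0.04,0.5],
])

```text
time_s: 27.02
ee_pos: [590.8, -53.2, 300.9]
ee_rot: [-121.7, 90.0, 148.4]
force: [-0.3, 0.2, 0.1]
gripper_width: 68.2
```

```bash
python3 -c "
from h import *
c,im=snap('wrist','w20');print(status.state()['ee_pos'],c['eye']);k=(255*(im[:,:,::-1]/255.)**0.7).astype('uint8')
cv2.imwrite('pics/w20b.png',cv2.resize(k,None,fx=1.5625,fy=1.5625))
cv2.imwrite('pics/w20c.png',cv2.resize(k[60:200,190:330],None,fx=4.2,fy=4.2,interpolation=cv2.INTER_CUBIC))
"
```

```text
[590.76675234 -53.24897968 301.04815503] [591.5549062   31.88259528 392.90543429]
```

View pics/w20b.png

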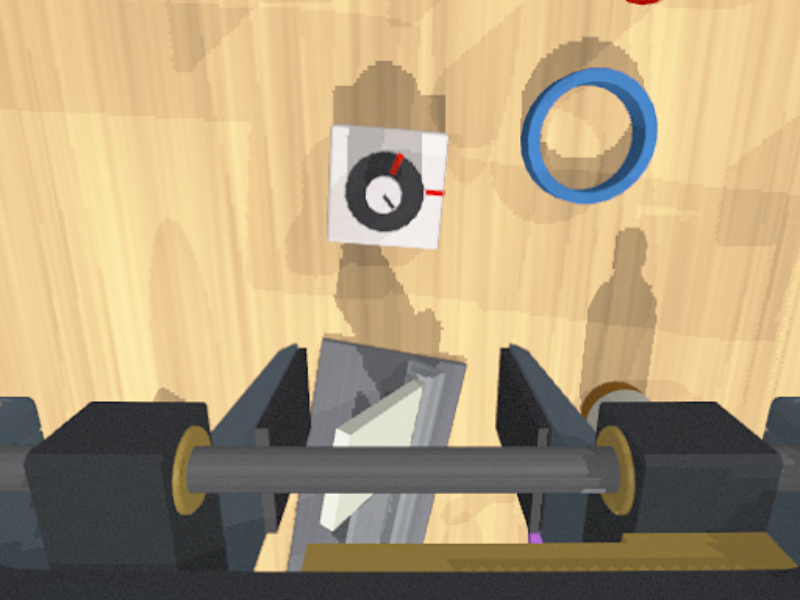

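View pics/w20c.png

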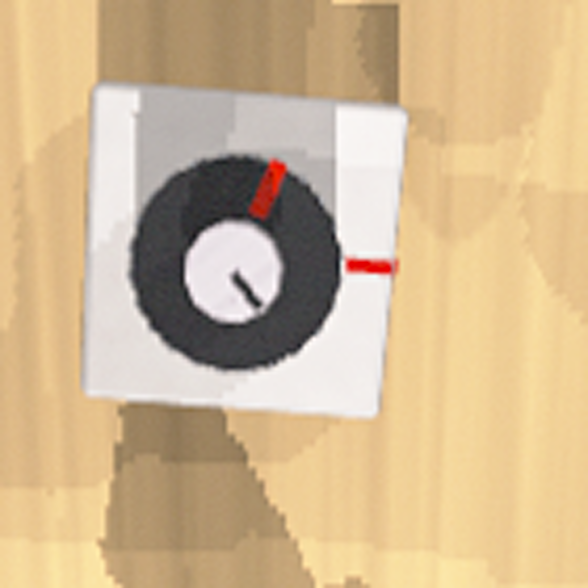

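```bash
python3 - <<'E'
from h import *
c,im=load('w20')
f=lambda L:[(190+x/4.2,60+y/4.2) for x,y in L]
B=onz(c,f([(95,84),(408,110),(378,417),(83,396)]),30);print(B.round(1).tolist(),B.mean(0).round(1),[round(float(np.linalg.norm(B[i]-B[(i+1)%4])),1) for i in range(4)])
for a,b in((1,0),(2,3)):d=B[a]-B[b];print('yawx',np.degrees(np.arctan2(d[1],d[0])))
# dark ring mask
roi=im[60:200,190:330]
g=cv2.cvtColor(roi,cv2.COLOR_BGR2HSV)
red=((g[:,:,0]<8)|(g[:,:,0]>172))&(g[:,:,1]>150)&(g[:,:,2]>70)
n,l,st,ce=cv2.connectedComponentsWithStats(red.astype('uint8'))
print(st[1:].tolist(),ce[1:].round(1).tolist())
cs=[(ce[i],st[i]) for i in range(1,n) if st[i][4]>15]
E=onz(c,f([(130,262),(341,262),(236,155),(236,370)]),63);print('ring',E.round(1).tolist())
ctr=np.array([(E[0][0]+E[1][0])/2,(E[2][1]+E[3][1])/2]);print(ctr,E[1][0]-E[0][0],E[2][1]-E[3][1])
K=onz(c,f([(184,273),(283,273),(234,222),(234,325)]),80);print('knob',K.round(1).tolist(),K.mean(0))
for i in range(1,n):
  if st[i][4]>15:
    for z in (30,63): q=onz(c,[ce[i]+[190,60]],z)[0];print(z,q.round(1),'ang',np.degrees(np.arctan2(q[1]-ctr[1],q[0]-ctr[0])).round(1),np.hypot(*(q[:2]-ctr)).round(1))
s=status.state();print(s['qpos'].round(1))
E
```

```text
[[544.8, 46.3, 30.0], [622.5, 40.3, 30.0], [616.6, -37.1, 30.0], [538.7, -31.6, 30.0]] [580.6   4.5  30. ] [77.9, 77.6, 78.1, 78.2]
yawx -4.440652166892513
yawx -4.039224499190299
[[59, 38, 9, 14, 68], [82, 62, 11, 3, 32], [94, 62, 1, 3, 3]] [[63.3, 44.6], [87.2, 63.0], [94.0, 63.0]]
ring [[555.7, 5.7, 63.0], [604.9, 5.8, 63.0], [580.7, 29.7, 63.0], [580.2, -19.5, 63.0]]
[580.33992467   5.0890323 ] 49.21151932444627 49.20961980843281
knob [[569.5, 4.7, 80.0], [591.4, 4.7, 80.0], [580.7, 15.7, 80.0], [580.5, -6.8, 80.0]] [580.51029156   4.5766404   80.        ]
30 [587.1  21.6  30. ] ang 67.8 17.8
63 [587.5  22.5  63. ] ang 67.7 18.8
30 [612.7   2.5  30. ] ang -4.5 32.5
63 [610.8   5.2  63. ] ang 0.2 30.5
[-6.3 19.7 86.3  0.  74.  -6.4]
```

The ring centre is (580.5, 4.8) and the box yaw is about -4.3°. The ring mark is at 67.7°, so it needs 72° clockwise (+1.26 rad about the tool's x). I'll approach from above.

```bash
python3 -c "
from h import *
cmd((580.4,4.8,160),0);cmd((580.4,4.8,116),0)"
```

```text
shift cm [14.11 -1.02 -5.8 ] turn 0.002 cur [590.8 -53.2 301. ] yaw_y 0.1 j6 -6.4 t 27.07
shift cm [18.51 -1.02 -5.8 ] turn 0.002 cur [590.8 -53.2 301. ] yaw_y 0.1 j6 -6.4 t 27.07
```

Request:
move_arm([
  [[3,-1.0,-5.8],0,0.5],
  [[6,-1.0,-5.8],0,0.5],
  [[10,-1.0,-5.8],0,0.5],
  [[12.5,-1.0,-5.8],0,0.5],
  [[12.5,-1.0,-5.8],0,0.5],
  [[12.5,-1.0,-5.8],0,0.5],
], force=15)

```text
time_s: 27.82
ee_pos: [581.5, 3.9, 177.4]
ee_rot: [87.8, 89.9, -2.1]
force: [-0.0, -0.2, 0.6]
gripper_width: 68.7
```

```bash
python3 -c "
from h import *
cmd((580.4,4.8,116),0)
c,im=snap('wrist','w21');k=(255*(im[:,:,::-1]/255.)**0.7).astype('uint8')
cv2.imwrite('pics/w21b.png',cv2.resize(k,None,fx=1.5625,fy=1.5625))"
```

```text
shift cm [ 6.14 -0.12 -0.09] turn 0.001 cur [581.5   3.9 177.4] yaw_y 0.04 j6 -0.8 t 27.82
```

View pics/w21b.png

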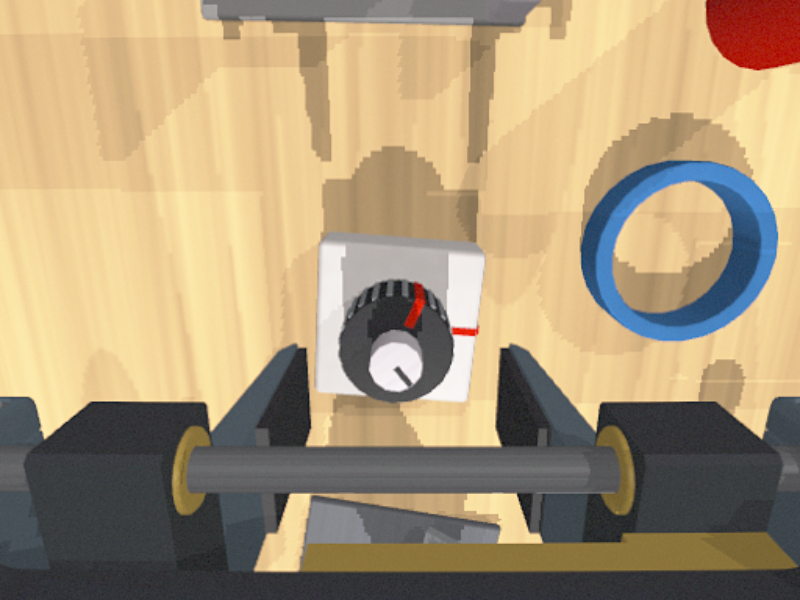

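The ring (340–453) lies midway between the jaws (310–497). Going down and closing.

Request:
move_arm([
  [[2,0,0],0,0.5],
  [[4,0,0],0,0.5],
  [[5.5,0,0],0,0.5],
  [[6.1,0,0],0,0.5],
  [[6.1,0,0],0,0.5],
  [[6.1,0,0],0,0.5],
])

```text
time_s: 28.62
ee_pos: [581.2, 3.4, 115.9]
ee_rot: [85.5, 89.9, -4.5]
force: [-0.6, 0.7, -0.1]
gripper_width: 68.8
```

Request:
move_arm([
  [[0,0,0],0,0.1],
  [[0,0,0],0,-0.1],
  [[0,0,0],0,-0.3],
  [[0,0,0],0,-0.3],
  [[0,0,0],0,-0.3],
], force=15)

```text
time_s: 29.25
ee_pos: [579.0, 3.4, 115.3]
ee_rot: [-88.8, 89.8, -178.8]
force: [-6.4, -0.1, 4.7]
gripper_width: 50.0
```

```bash
python3 -c "
from h import *
s=status.state();print(s['force'],s['torque'],s['gripper_width'])
cmd((580.4,4.8,116),0)
c,im=snap('wrist','w22');k=(255*(im[:,:,::-1]/255.)**0.7).astype('uint8')
cv2.imwrite('pics/w22b.png',cv2.resize(k,None,fx=1.5625,fy=1.5625))"
```

```text
[-6.38963574 -0.14677929  4.734071  ] [-0.04877724  0.90989031  0.06356325] 49.96242887983966
shift cm [-0.07  0.14 -0.14] turn 0.0 cur [579.    3.4 115.3] yaw_y 0.0 j6 -0.8 t 29.25
```

View pics/w22b.png

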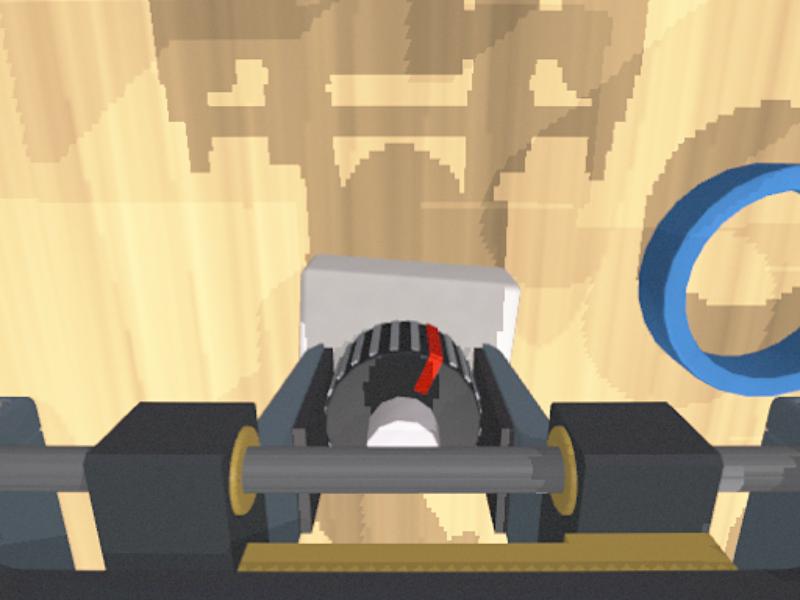

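Gripped at a width of exactly 50. The ring pulls the arm 2 mm in -x, so I'll follow it and then turn.

Request:
move_arm([
  [[0,-0.2,-0.1],0,-0.3],
  [[0,-0.2,-0.1],0.1,-0.3],
  [[0,-0.2,-0.1],0.2,-0.3],
  [[0,-0.2,-0.1],0.32,-0.3],
  [[0,-0.2,-0.1],0.44,-0.3],
  [[0,-0.2,-0.1],0.56,-0.3],
  [[0,-0.2,-0.1],0.68,-0.3],
  [[0,-0.2,-0.1],0.8,-0.3],
  [[0,-0.2,-0.1],0.92,-0.3],
  [[0,-0.2,-0.1],1.04,-0.3],
  [[0,-0.2,-0.1],1.16,-0.3],
  [[0,-0.2,-0.1],1.26,-0.3],
  [[0,-0.2,-0.1],1.26,-0.3],
  [[0,-0.2,-0.1],1.26,-0.3],
  [[0,-0.2,-0.1],1.26,-0.3],
])

```text
time_s: 31.18
ee_pos: [578.5, 3.8, 115.4]
ee_rot: [57.3, 89.9, -104.8]
force: [-2.4, -4.9, 2.8]
gripper_width: 49.3
```

```bash
python3 -c "
from h import *
s=status.state();print(s['force'],s['torque'],s['gripper_width'])
cmd((580.4,4.8,116),0)
c,im=snap('scene','sc23');k=(255*(im[150:230,240:330,::-1]/255.)**0.7).astype('uint8')
cv2.imwrite('pics/sc23b.png',cv2.resize(k,None,fx=6,fy=6,interpolation=cv2.INTER_CUBIC))
c,im=snap('wrist','w23');k=(255*(im[:,:,::-1]/255.)**0.7).astype('uint8')
cv2.imwrite('pics/w23b.png',cv2.resize(k,None,fx=1.5625,fy=1.5625))"
```

```text
[-2.42071499 -4.89609993  2.84514024] [-0.67163837  0.54161004 -0.08616377] 49.346834831743706
shift cm [-0.06 -0.04 -0.21] turn -1.258 cur [578.5   3.8 115.4] yaw_y -72.07 j6 71.4 t 31.18
```

View pics/w23b.png

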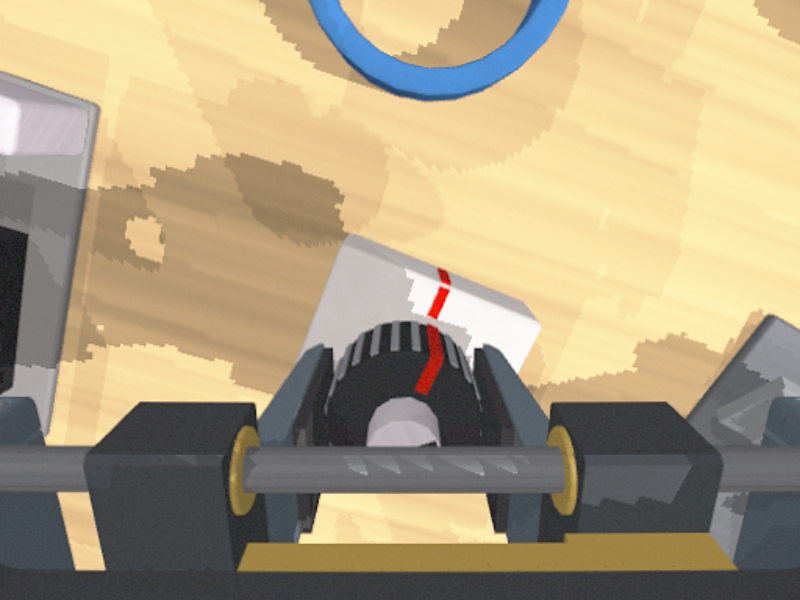

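View pics/sc23b.png

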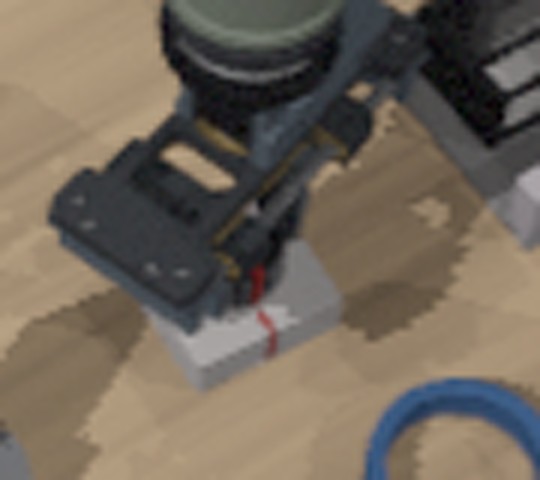

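In the wrist view the ring's line (430–440, 330–390) runs into the box line (435, 300). Release, lift and verify.

Request:
move_arm([
  [[0,0,0],0,0.0],
  [[0,0,0],0,0.2],
  [[0,0,0],0,0.5],
  [[0,0,0],0,0.5],
  [[-3,0,0],0,0.5],
  [[-8,0,0],0,0.5],
  [[-14,0,0],0,0.5],
  [[-18.5,0,6],0,0.5],
  [[-18.5,0,6],0,0.5],
  [[-18.5,0,6],0,0.5],
])

```text
time_s: 32.52
ee_pos: [521.5, -13.9, 300.5]
ee_rot: [169.8, 89.9, 7.6]
force: [0.3, 0.5, 0.1]
gripper_width: 68.5
```

```bash
python3 - <<'E'
from h import *
print(status.state()['ee_pos'])
c,im=snap('wrist','w24');k=(255*(im[:,:,::-1]/255.)**0.7).astype('uint8')
cv2.imwrite('pics/w24b.png',cv2.resize(k,None,fx=1.5625,fy=1.5625))
g=cv2.cvtColor(im[:,:,::-1].copy(),cv2.COLOR_BGR2HSV)
red=((g[:,:,0]<8)|(g[:,:,0]>172))&(g[:,:,1]>150)&(g[:,:,2]>70)
n,l,st,ce=cv2.connectedComponentsWithStats(red.astype('uint8'))
for i in range(1,n):
  if 15<st[i][4]<300:
    for z in (30,63): q=onz(c,[ce[i]],z)[0];print(st[i].tolist(),ce[i].round(),z,q.round(1),'ang',np.degrees(np.arctan2(q[1]-4.8,q[0]-580.4)).round(1),np.hypot(q[0]-580.4,q[1]-4.8).round(1))
E
```

```text
[521.46576317 -13.86309403 300.46679903]
[268, 81, 6, 13, 36] [270.  88.] 30 [613.3   2.5  30. ] ang -4.0 32.9
[268, 81, 6, 13, 36] [270.  88.] 63 [612.2   3.5  63. ] ang -2.4 31.9
[262, 96, 9, 14, 68] [266. 102.] 30 [597.9   2.2  30. ] ang -8.5 17.7
[262, 96, 9, 14, 68] [266. 102.] 63 [598.3   3.2  63. ] ang -5.2 17.9
```

View pics/w24b.png

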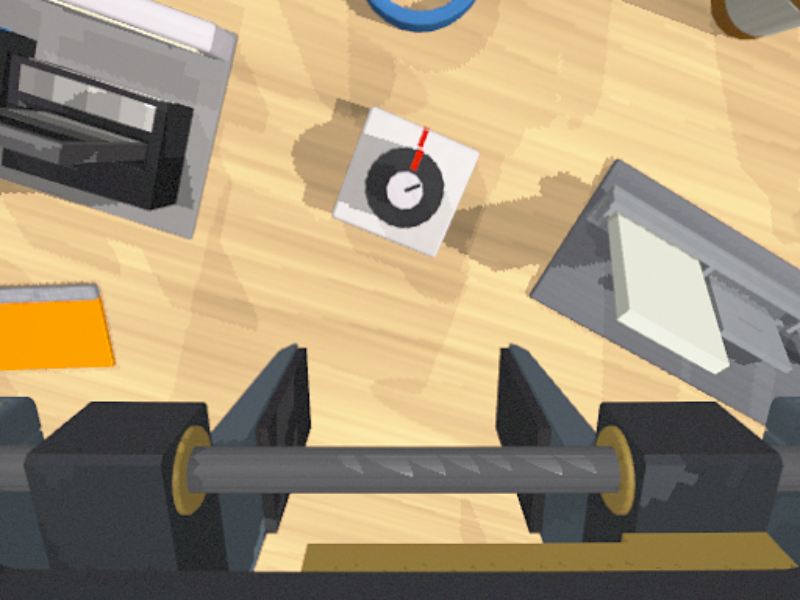

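The ring mark is at -5.2° and the box line at about -4.2°, so it is off by about 1°. The inner knob's line is unchanged. One last scene look, then I'll hand in.

```bash
python3 - <<'E'
from h import *
c,im=snap('scene','sc25');k=(255*(im[:,:,::-1]/255.)**0.8).astype('uint8')
cv2.imwrite('pics/sc25b.png',cv2.resize(k[60:330,60:420],None,fx=2.2,fy=2.2,interpolation=cv2.INTER_CUBIC))
s=status.state();print(s['force'],s['time_s'],np.abs(s['qvel']).max())
E
```

```text
[-0.73626474  0.26047173 -0.07256067] 32.625 0.9355103684819277
```

View pics/sc25b.png

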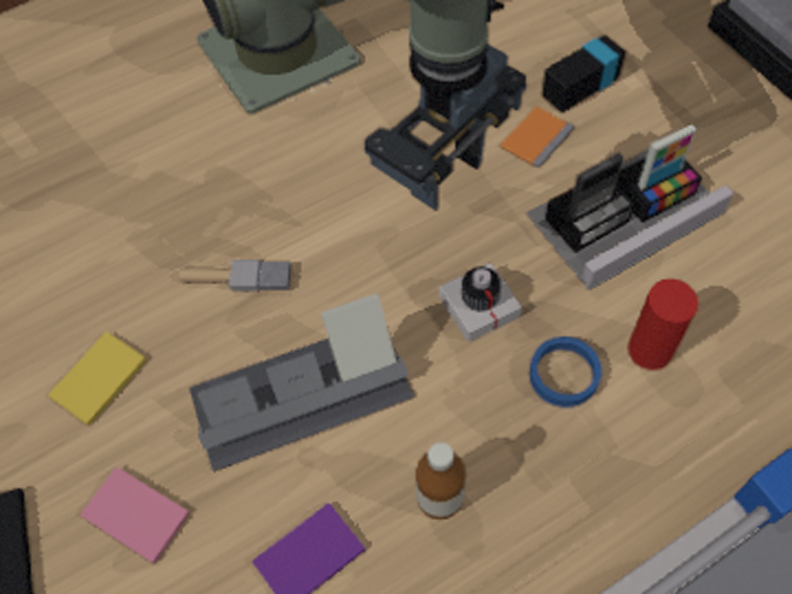

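The scene view shows both panels standing in their stands at (597,190) and (667,155), and the blank in the rack at (360,335). The red lines meet at (492,305), and the arm is clear of everything.

```bash
python3 -c "
from h import *
print(env.job_done())"
```

```text
the job is handed in; nothing more can be done
None
```

I carried out all three steps and handed the job in at about 32.6 s. No verdict is reported, so the results below are my own measurements.

- **Reference:** It stands in the grey-marked stand with its bands towards the light bar. Seen from the wrist, its top edge fits 70 mm wide at z = 128, as it should when home. Its top is about 4.5 mm off the slot centre, a lean of about 2°. Triangulating from the scene and side views put the top at 120–125 mm, a few mm below the expected 128. I put that down to coarse pixels and calibration.
- **Sample:** The first try at the colour-marked stand caught on the slot's lip at about 30 N. I backed off, re-measured and shifted the arm; a second touch gave 16 N, and after 2 mm more it went in freely to the floor. Its top is now within about 1 mm of the slot centre, with the printed face towards the light bar.
- **Light control:** I turned the outer ring 72° clockwise and let go. Its red line now sits about 1° from the box line (tolerance 6.9°). The inner knob's mark looked unchanged; I judged that by eye and did not measure it.
- **Everything else:** In the last scene picture the blank panel and the other items look to be where they started, also judged by eye. The arm was clear of everything at hand-in.

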